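# Get the micrometer case out from behind the sample rollers

## Task

The blue micrometer case lies on the grey rack behind the three sample rollers. First stand all three rollers out of the way in the aluminium tray, then lay the case flat in the middle of the green measuring pad with its long side along the pad's long side, and after that stand every roller back on the rack on the very spot it was taken from. Keep the rollers upright all the time, and leave the brass nut, the bearing race and the turntable alone.

Things in the scene. Friction and masses are not known exactly. Their poses are not given: they have to be found in the camera images.
- zinc_roller: Plain galvanized (bare silver-grey, scuffed) roller with a white end cap, upright cylinder 50 mm in diameter, 115 mm tall, about 0.4 kg. Origin: centre of its underside, z up along its axis. Stands on end on one of the rack's seats; which one varies.
- orange_roller: Roller with an orange sleeve and silver end, upright cylinder 50 mm in diameter, 105 mm tall, about 0.4 kg. Origin: centre of its underside, z up along its axis. Stands on end on one of the rack's seats; which one varies.
- sprocket_roller: Galvanized roller with a black end cap and a black polymer sprocket at its foot: the sprocket is 62 mm over the teeth and takes the lowest 18 mm, above it the plain silver tube is 50 mm in diameter up to the full height of 125 mm. About 0.5 kg. Origin: centre of its underside, z up along its axis. Stands on end on one of the rack's seats; which one varies.
- micrometer_case: Blue plastic micrometer case, lying flat, 150 mm (its x) by 54 mm (its y) by 34 mm high, about 0.35 kg, closed. Origin at the centre of its underside. It can only be gripped across its 54 mm.
- rack: Fixed grey plate, 200 mm (its x, away from the robot) by 250 mm (its y), top 12 mm above the table; origin: centre of its underside. Rollers stand on black round seats at x = -45 mm, y = -66, 0, 66 mm; the case lies behind at about x = 17 mm, long side along y, 10 mm from the rollers: no room for a finger while they stand. Rear fence at x = 98 mm, its top 36 mm above the table.
- tray: Fixed shallow aluminium tray, the side area, 270 mm (its x) by 140 mm (its y) outside; floor 4 mm above the table, rim 14 mm above the table, walls 4 mm. Origin at the centre of its underside. Three rollers fit in a row along its x, 75 mm apart. It and the pad change sides between starts.
- pad: Fixed flat green measuring pad with a thin pale border line, 200 mm (its x) by 105 mm (its y), 4 mm thick, origin at the centre of its underside. The case goes on its middle, case x along pad x (either way round).
- turntable: Bystander: fixed steel inspection turntable, 200 mm in diameter, carrying a scuffed roller in two blue saddles, 105 mm high in all. Origin at the centre of its underside. Do not touch.
- nut: Bystander: loose brass hexagon axle nut, 30 mm across flats, 16 mm high, lying on the table. Origin at the centre of its underside. Leave alone.
- bearing: Bystander: loose silver ball bearing race, 52 mm in diameter, 15 mm high, lying on the table. Origin at the centre of its underside. Leave alone.

How it is judged:
By the outcome, as a careful person would: the job done as asked, in the order asked, and still so for the second after the job is handed in, with the robot touching nothing.
It also fails if it takes over 144 s, if anything falls off the work surface, if the arm or the gripper's body presses on something with over 40 N, if the wrist force passes 120 N, or if a joint passes its speed limit or range.

## Robot

A 6-joint arm with a two-finger parallel gripper is mounted at the origin on the work surface. World frame = base frame: x ahead of the robot, y to its left, z up, the work surface at z = 0. Lengths are in m, angles in degrees, forces in N, time in s.
With the tool pointing down it reaches from about 0.3 to 0.775 m from the base axis. Payload 14.6 kg.
Tool frame: the origin (TCP) lies at the very end of the fingers, on their centre line; the grasp point (between the pads) lies 19 mm behind it; z points along the fingers, y is the line along which they close (so a half turn about z gives the same grasp; the last joint's range is limited). The gripper opens to 85 mm and grips with 20 to 120 N. Pads are 22 mm wide; open, the fingers measure 114 mm over their backs; the gripper's body (76 mm by 85 mm) begins 54 mm behind the grasp point. The pads swing forward as they close: fully open they stand 13 mm farther back than shut.
Start: joints at [-75.722, 17.183, 87.147, -0, 75.671, -3.816], TCP at [0.171, -0.523, 0.231] pointing down, gripper open.
Joint ranges: [-173.82, 173.82], [-45.26, 126.66], [13.44, 144.39], [-59.66, 239.66], [0, 175.72], [-146.38, 146.38]. Speed limits (degrees/s): [127.2, 127.2, 147.25, 180, 180, 180].

## Interface

Orientations are given as [roll, pitch, yaw] about the fixed x, y, z axes, in that order (R = Rz(yaw) Ry(pitch) Rx(roll)).
In Python, from rig import * gives the robot as it stands.
- The arm moves only by the tool arm_command, never from a script. Its argument "deltas" is a list of rows, each an object of numbers: "dx", "dy", "dz": the shift along the tool's x, y, z in m; "ax", "ay", "az": the turn, a rotation vector about the tool's x, y, z in degrees; "gripper": the opening, from 0 (shut) to 1 (fully open). A call has 1 to 20 rows; each row shifts and turns the commanded pose from where the row before left it, along the tool's axes as they then stand; what a row does not reach is not made up. A row lasts 1/10 s, in which the tool goes at most 50 mm and 8.59 degrees, less where a joint would pass 70% of its speed; a pose out of reach is approached as far as the arm can. A call is refused whole if a number of a shift passes 0.05 or a number of a turn 8.59, either way. A call with a gripper value outside its range is refused whole. The fingers move at their own pace and stop on an object; "grip_force" is the grip in N (left out, the last holds). Time passes only in rows, so rows that do not move let the fingers close. It gives the time, the measured TCP pose, the force, the opening and the grip force at its end, in the units of the state.
- observe(): the state, without advancing time (a new reading comes with each control period).
- capture(name): name is "scene" or "top" or "wrist"; returns the picture (420x560x3 uint8, red, green, blue); there is no depth.
- camera_params(name): a dict with "intrinsics" (3x3 intrinsics, pixels), "camera_from_world" (4x4, takes a point from world to camera coordinates); the wrist camera has in their place "tool_from_camera" (4x4, takes a point from camera to tool coordinates, whose origin is the TCP and whose axes are the flange's). Camera axes: x right, y down, z forward; pixel columns grow to the right and rows downward; lengths in m; the calibration is good to about 2 mm. A picture is of the moment at which its call begins: read the wrist's pose just before it. camera_params takes no time and is no camera call.
- hand_in(): hands the job in; it is judged then, once.
The state is a dict: "time": time; "joint_pos": joint angles; "qd": joint speeds; "tau": joint torques, N m; "eef_pos": TCP position; "tcp_rot": TCP orientation; "contact_force": force on the tool from outside, world axes, zero at the start; "wrist_torque": the same for the moment, N m; "width": finger opening in m; "gripper_force": force on a finger pad.
Only numpy, scipy, OpenCV 4.12 (cv2) and the standard library are available. Lean on these libraries where they do the work, as an engineer would, in place of code of your own. Each camera call takes 0.05 s, during which the arm holds its last target. There are 200 camera calls.

## Working session

There is one attempt and no reset: what is moved stays moved. The work goes in short steps, Python scripts to look and compute and a tool call to move; the robot and the scene stay as the last step left them, time stands still between calls to the robot, and variables do not carry over. Pictures are saved under pics/ and viewed, at most 14 in all, crops included, and the job is handed in when it is done.

Besides the shell and the picture viewer there is one more tool, called after ">>>" in YAML: its name, and indented under it one key for each argument. arm_command: Moves the arm, as the interface text tells. Its arguments: {"type":"object","properties":{"deltas":{"type":"array","items":{"type":"object","properties":{"dx":{"type":"number"},"dy":{"type":"number"},"dz":{"type":"number"},"ax":{"type":"number"},"ay":{"type":"number"},"az":{"type":"number"},"gripper":{"type":"number"}}}},"grip_force":{"type":"number"}},"required":["deltas"]}

```bash
mkdir -p pics; ls; python3 - <<'E'
from rig import *
import cv2
for n in("top","scene"):
    im=capture(n); cv2.imwrite(f"pics/{n}0.png",im[:,:,::-1]); p=camera_params(n); print(n,p)
print(camera_params("wrist")); print(observe())
E
```

```text
pics
top {'intrinsics': array([[536.53690828,   0.        , 275.34501648],
       [  0.        , 536.53690828, 205.78138052],
       [  0.        ,   0.        ,   1.        ]]), 'camera_from_world': array([[ 2.49185314e-02, -9.99688702e-01,  1.25150381e-03,
         1.29430982e-01],
       [-9.95718783e-01, -2.49310055e-02, -8.90087103e-02,
         4.86118407e-01],
       [ 8.90122033e-02,  9.71820491e-04, -9.96030061e-01,
         1.37389545e+00],
       [ 0.00000000e+00,  0.00000000e+00,  0.00000000e+00,
         1.00000000e+00]])}
scene {'intrinsics': array([[474.4022132 ,   0.        , 279.62878686],
       [  0.        , 474.4022132 , 202.08122167],
       [  0.        ,   0.        ,   1.        ]]), 'camera_from_world': array([[ 0.60095589,  0.7992652 ,  0.00521177, -0.39771453],
       [ 0.55596862, -0.41332229, -0.72115434, -0.19050419],
       [-0.57423943,  0.43627953, -0.69275483,  1.51113103],
       [ 0.        ,  0.        ,  0.        ,  1.        ]])}
{'intrinsics': array([[336.71928806,   0.        , 281.5910651 ],
       [  0.        , 336.71928806, 212.92851944]
[... 397 characters left out ...]
 1.00000000e+00]])}
{'time': 0.1, 'joint_pos': array([-7.57212795e+01,  1.72126801e+01,  8.71765747e+01, -1.31406358e-03,
        7.56696959e+01, -3.81568400e+00]), 'qd': array([-0.03515501, -0.09410753, -0.13528498, -0.08061178,  0.00834026,
       -0.00533389]), 'tau': array([ 2.03929914e-03, -5.44370306e+01, -3.62367117e+01,  6.75937088e-06,
        3.06301023e-03,  6.37684934e-06]), 'eef_pos': array([ 0.17076411, -0.52260245,  0.23077705]), 'tcp_rot': array([-1.79941095e+02, -2.65296866e-03,  1.80947290e+01]), 'contact_force': array([-0.41989468, -0.65751203, -0.32061222]), 'wrist_torque': array([ 0.0348051 , -0.0299754 , -0.04136368]), 'gripper_force': 0.0, 'width': 0.08542196222220164}
```

View pics/top0.png

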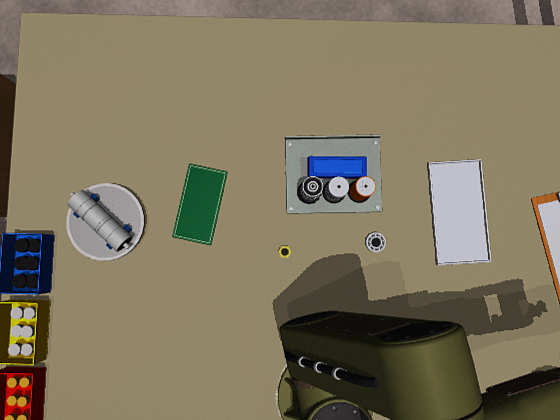

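View pics/scene0.png

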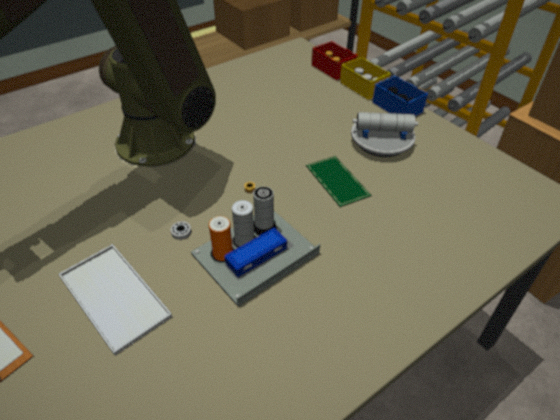

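The top view shows the rack around (333,175), with the sprocket, zinc and orange rollers at columns 311, 338 and 363. The case is at (337,166), the pad at (200,204), the tray at (460,212), the nut at (285,252), the bearing at (376,242) and the turntable at (106,220). The scene view agrees with this.

```bash
cat > h.py <<'E'
from rig import *
import cv2, numpy as np
from scipy.spatial.transform import Rotation as R
def ray(name,uv,st=None):
    p=camera_params(name); K=p["intrinsics"]
    d=np.linalg.inv(K)@np.array([uv[0],uv[1],1.])
    if name=="wrist":
        T=np.eye(4); T[:3,:3]=R.from_euler("xyz",st["tcp_rot"],degrees=True).as_matrix(); T[:3,3]=st["eef_pos"]
        T=T@p["tool_from_camera"]
    else: T=np.linalg.inv(p["camera_from_world"])
    return T[:3,3],T[:3,:3]@d
def onz(name,uv,z,st=None):
    o,d=ray(name,uv,st); return (o+d*(z-o[2])/d[2])
def proj(name,P,st=None):
    p=camera_params(name)
    if name=="wrist":
        T=np.eye(4); T[:3,:3]=R.from_euler("xyz",st["tcp_rot"],degrees=True).as_matrix(); T[:3,3]=st["eef_pos"]
        M=np.linalg.inv(T@p["tool_from_camera"])
    else: M=p["camera_from_world"]
    c=M[:3,:3]@np.asarray(P)+M[:3,3]; c=p["intrinsics"]@c; return c[:2]/c[2]
def blob(mask,box=None):
    m=mask.astype(np.uint8)
    if box: b=np.zeros_like(m); x0,y0,x1,y1=box; b[y0:y1,x0:x1]=1; m=m*b
    m=cv2.morphologyEx(m,cv2.MORPH_OPEN,np.ones((3,3),np.uint8))
    cs,_=cv2.findContours(m,cv2.RETR_EXTERNAL,cv2.CHAIN_APPROX_NONE)
    return max(cs,key=cv2.contourArea)
def rectw(name,c,z,st=None):
    "world min-area rect of a contour on plane z: centre, (long,short), angle of long side"
    w=np.array([onz(name,q[0],z,st)[:2] for q in c],np.float32)
    (cx,cy),(a,b),t=cv2.minAreaRect(w*1000)
    if a<b: a,b,t=b,a,t+90
    return np.round([cx,cy,a,b,(t+90)%180-90],1)
E
python3 - <<'E'
from h import *
im=cv2.imread("pics/top0.png"); hsv=cv2.cvtColor(im,cv2.COLOR_BGR2HSV); H,S,V=cv2.split(hsv)
print(im[175,300],im[210,460],im[30,100],im[188,338],im[200,205])
pad=blob((H>60)&(H<90)&(S>80),(160,150,240,260)); print("pad",rectw("top",pad,.004))
tray=blob((S<40)&(V>150),(415,150,510,275)); print("tray",rectw("top",tray,.014))
rk=blob((S<60)|((H>100)&(S>60))|(V<60),(270,125,395,218)); print("rack",rectw("top",rk,.012),cv2.boundingRect(rk))
case=blob((H>105)&(H<130)&(S>120),(300,140,375,185)); print("case",rectw("top",case,.046),cv2.boundingRect(case))
nut=blob((H>15)&(H<35)&(S>150),(270,240,300,262)); print("nut",rectw("top",nut,.016))
bb=blob((S<50),(362,228,392,256)); print("bearing",rectw("top",bb,.015))
cv2.imwrite("pics/crop0.png",cv2.resize(im[125:265,270:400],None,fx=4,fy=4,interpolation=cv2.INTER_CUBIC))
# orange
E
```

```text
[142 149 144] [202 191 191] [104 135 145] [171 173 175] [47 88 20]
pad [485.5 341.  187.   91.9 -10.7]
tray [ 481.3 -336.   268.8  131.3    5. ]
rack [572.8  -7.8 250.6 206.7 -87.6] (285, 135, 97, 79)
case [586.  -14.7 149.7  54.6 -88.6] (308, 156, 59, 22)Traceback (most recent call last):
  File "<stdin>", line 8, in <module>
  File "h.py", line 26, in blob
    return max(cs,key=cv2.contourArea)
ValueError: max() iterable argument is empty
```

```bash
python3 - <<'E'
from h import *
im=cv2.imread("pics/top0.png")
cv2.imwrite("pics/crop0.png",cv2.resize(im[130:260,275:395],None,fx=4,fy=4,interpolation=cv2.INTER_CUBIC))
print("nut",onz("top",(285,252),.016),"bearing",onz("top",(376,242),.015),"tt",onz("top",(106,220),.03))
E
```

```text
nut [0.36364498 0.11352691 0.016     ] bearing [ 0.39542072 -0.12225739  0.015     ] tt [0.43426421 0.57705284 0.03      ]
```

View pics/crop0.png

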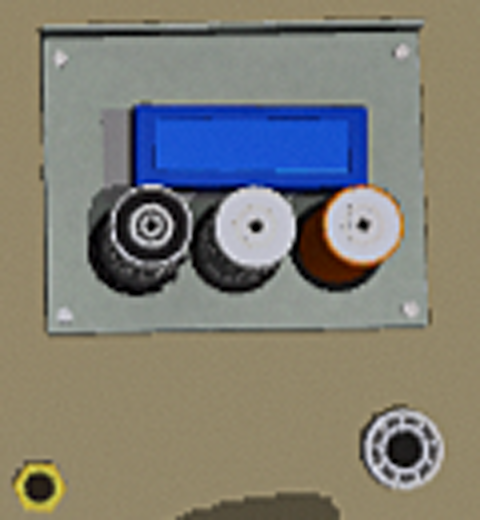

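```bash
cat >> h.py <<'E'
def go(xyz,yaw,st=None):
    "tool-axis deltas (after the turn is done) to reach xyz, yaw"
    st=st or observe(); d=np.array(xyz)-st["eef_pos"]; rz=st["tcp_rot"]
    y=np.radians(yaw); t=np.array([d[0]*np.cos(y)+d[1]*np.sin(y), d[0]*np.sin(y)-d[1]*np.cos(y), -d[2]])*1000
    az=-((yaw-rz[2]+180)%360-180)
    print("to",np.round(xyz,4),yaw,": az",round(az,2),"then dxyz mm",np.round(t,1),"| now",np.round(st["eef_pos"],4),np.round(rz,2),"t",round(st["time"],2))
E
python3 - <<'E'
from h import *
for n,uv,z in(("sprocket",(312.6,186.1),.137),("zinc",(338.9,186.4),.127),("orange",(365.6,186.1),.117)): print(n,onz("top",uv,z))
# rack corners on crop (front edge at z .012)
for uv in((286.8,213.2),(381.3,211)): print("rack front corner",onz("top",uv,.012))
go((.53,-.06,.25),92)
E
```

```text
sprocket [0.52192369 0.05347237 0.137     ]
zinc [ 0.52406784 -0.01063843  0.127     ]
orange [ 0.52771892 -0.07669586  0.117     ]
rack front corner [0.4648656  0.11110134 0.012     ]
rack front corner [ 0.47682449 -0.13602583  0.012     ]
to [ 0.53 -0.06  0.25] 92 : az -73.91 then dxyz mm [449.8 375.2 -19.2] | now [ 0.1708 -0.5226  0.2308] [-179.94   -0.     18.09] t 0.1
```

>>> arm_command:
  deltas:
    - {"az": -8.2,"gripper": 1}
    - {"az": -8.2}
    - {"az": -8.2}
    - {"az": -8.2}
    - {"az": -8.2}
    - {"az": -8.2}
    - {"az": -8.2}
    - {"az": -8.2}
    - {"az": -8.3}

```text
$.deltas[0]: bad value
```

>>> arm_command:
  deltas:
    - {"dx": 0.036,"dy": 0.027}
    - {"dx": 0.036,"dy": 0.027}
    - {"dx": 0.036,"dy": 0.027}
    - {"dx": 0.036,"dy": 0.027}
    - {"dx": 0.036,"dy": 0.027}
    - {"dx": 0.036,"dy": 0.027}
    - {"dx": 0.036,"dy": 0.027}
    - {"dx": 0.036,"dy": 0.027}
    - {"dx": 0.036,"dy": 0.027}
    - {"dx": 0.036,"dy": 0.027}
    - {"dx": 0.036,"dy": 0.027}
    - {"dx": 0.036,"dy": 0.027}
    - {"dx": 0.036,"dy": 0.027}
    - {"dx": 0.032,"dy": 0.024}
    - {"dz": -0.019}
    - {}

```text
$.deltas[0]: bad value
```

```bash
python3 - <<'E'
from h import *
import json
st=observe(); im=capture("wrist"); cv2.imwrite("pics/w1.png",im[:,:,::-1])
json.dump({k:np.asarray(v).tolist() for k,v in st.items()},open("w1.json","w"))
print(st["eef_pos"],st["tcp_rot"],st["time"],st["width"])
E
```

```text
[ 0.17076411 -0.52260245  0.23077705] [-1.79941095e+02 -2.65296866e-03  1.80947290e+01] 0.1 0.08542196222220164
```

View pics/w1.png

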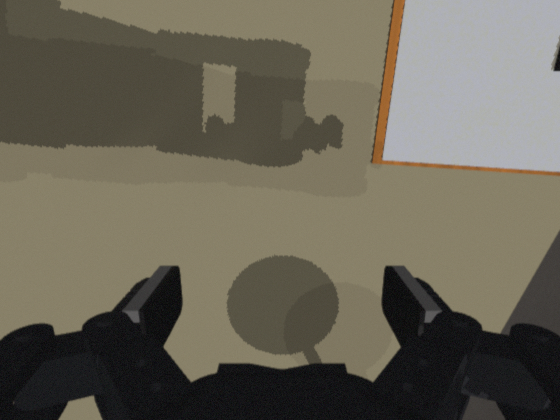

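The picture shows the open fingers at (150,300) and (415,300) over bare table; both moves were refused. The rows probably need every field.

>>> arm_command:
  deltas:
    - {"dx": 0,"dy": 0,"dz": 0,"ax": 0,"ay": 0,"az": -8.2,"gripper": 1}
    - {"dx": 0,"dy": 0,"dz": 0,"ax": 0,"ay": 0,"az": -8.2,"gripper": 1}
    - {"dx": 0,"dy": 0,"dz": 0,"ax": 0,"ay": 0,"az": -8.2,"gripper": 1}
    - {"dx": 0,"dy": 0,"dz": 0,"ax": 0,"ay": 0,"az": -8.2,"gripper": 1}
    - {"dx": 0,"dy": 0,"dz": 0,"ax": 0,"ay": 0,"az": -8.2,"gripper": 1}
    - {"dx": 0,"dy": 0,"dz": 0,"ax": 0,"ay": 0,"az": -8.2,"gripper": 1}
    - {"dx": 0,"dy": 0,"dz": 0,"ax": 0,"ay": 0,"az": -8.2,"gripper": 1}
    - {"dx": 0,"dy": 0,"dz": 0,"ax": 0,"ay": 0,"az": -8.2,"gripper": 1}
    - {"dx": 0,"dy": 0,"dz": 0,"ax": 0,"ay": 0,"az": -8.3,"gripper": 1}

```text
time: 1.05
eef_pos: [0.1708, -0.5227, 0.231]
tcp_rot: [-180.0, -0.0, 92.3]
contact_force: [-0.5, 0.3, 0.0]
width: 0.0855
gripper_force: 0.0
```

>>> arm_command:
  deltas:
    - {"dx": 0.036,"dy": 0.027,"dz": 0,"ax": 0,"ay": 0,"az": 0,"gripper": 1}
    - {"dx": 0.036,"dy": 0.027,"dz": 0,"ax": 0,"ay": 0,"az": 0,"gripper": 1}
    - {"dx": 0.036,"dy": 0.027,"dz": 0,"ax": 0,"ay": 0,"az": 0,"gripper": 1}
    - {"dx": 0.036,"dy": 0.027,"dz": 0,"ax": 0,"ay": 0,"az": 0,"gripper": 1}
    - {"dx": 0.036,"dy": 0.027,"dz": 0,"ax": 0,"ay": 0,"az": 0,"gripper": 1}
    - {"dx": 0.036,"dy": 0.027,"dz": 0,"ax": 0,"ay": 0,"az": 0,"gripper": 1}
    - {"dx": 0.036,"dy": 0.027,"dz": 0,"ax": 0,"ay": 0,"az": 0,"gripper": 1}
    - {"dx": 0.036,"dy": 0.027,"dz": 0,"ax": 0,"ay": 0,"az": 0,"gripper": 1}
    - {"dx": 0.036,"dy": 0.027,"dz": 0,"ax": 0,"ay": 0,"az": 0,"gripper": 1}
    - {"dx": 0.036,"dy": 0.027,"dz": 0,"ax": 0,"ay": 0,"az": 0,"gripper": 1}
    - {"dx": 0.036,"dy": 0.027,"dz": 0,"ax": 0,"ay": 0,"az": 0,"gripper": 1}
    - {"dx": 0.036,"dy": 0.027,"dz": 0,"ax": 0,"ay": 0,"az": 0,"gripper": 1}
    - {"dx": 0.036,"dy": 0.027,"dz": 0,"ax": 0,"ay": 0,"az": 0,"gripper": 1}
    - {"dx": 0.032,"dy": 0.024,"dz": 0,"ax": 0,"ay": 0,"az": 0,"gripper": 1}
    - {"dx": 0,"dy": 0,"dz": -0.019,"ax": 0,"ay": 0,"az": 0,"gripper": 1}
    - {"dx": 0,"dy": 0,"dz": 0,"ax": 0,"ay": 0,"az": 0,"gripper": 1}

```text
time: 2.65
eef_pos: [0.529, -0.0093, 0.2516]
tcp_rot: [179.9, 0.0, 92.1]
contact_force: [0.1, -0.2, 0.4]
width: 0.0855
gripper_force: 0.0
```

```bash
python3 - <<'E'
from h import *
import json
st=observe(); im=capture("wrist"); cv2.imwrite("pics/w2.png",im[:,:,::-1])
json.dump({k:np.asarray(v).tolist() for k,v in st.items()},open("w2.json","w"))
print(st["eef_pos"],st["tcp_rot"],st["time"],st["width"])
E
```

```text
[ 0.52897964 -0.00927368  0.25160751] [1.79872011e+02 1.65848643e-02 9.20898852e+01] 2.65 0.0855214913049232
```

View pics/w2.png

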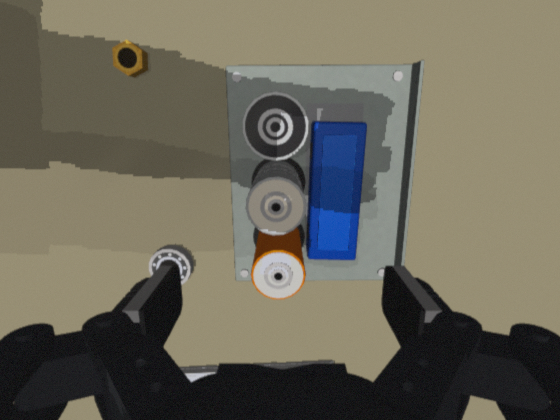

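The wrist view shows the cap centres at sprocket (276,126), zinc (276,206) and orange (278,275), with the case between columns 310 and 365. The rack screws are at (237,76), (398,76), (244,273) and (381,273).

```bash
python3 - <<'E'
from h import *
import json
st=json.load(open("w2.json")); im=cv2.imread("pics/w2.png"); g=cv2.cvtColor(im,cv2.COLOR_BGR2GRAY); hsv=cv2.cvtColor(im,cv2.COLOR_BGR2HSV);H,S,V=cv2.split(hsv)
def cap(uv,r0,r1):
    x,y=uv; c=cv2.HoughCircles(cv2.medianBlur(g[y-45:y+45,x-45:x+45],3),cv2.HOUGH_GRADIENT,1,60,param1=100,param2=12,minRadius=r0,maxRadius=r1)
    return None if c is None else c[0,0]+[x-45,y-45,0]
for n,uv,z in(("sprocket",(276,126),.137),("zinc",(276,206),.127),("orange",(278,275),.117)):
    c=cap(uv,23,36); print(n,c,"hough",onz("wrist",c[:2],z,st)[:2],"eye",onz("wrist",uv,z,st)[:2],"r mm",c[2]*np.linalg.norm(onz("wrist",c[:2]+[1,0],z,st)-onz("wrist",c[:2],z,st))*1000)
case=blob((H>105)&(H<130)&(S>120)); print("case",rectw("wrist",case,.046,st),rectw("wrist",blob((H>105)&(H<130)&(S>120)),.046,st))
for uv in((237,76),(398,76),(244,273),(381,273)): print("screw",onz("wrist",uv,.0135,st)[:2])
w=[onz("wrist",u,.012,st)[:2] for u in((227,66),(235,282))]; print("front corners",w)
E
```

```text
sprocket [273.5 125.5  31. ] hough [0.52095933 0.05384831] eye [0.52282292 0.05355972] r mm 22.97599049689349
zinc [275.5        205.5         29.60000038] hough [ 0.52438969 -0.00978494] eye [ 0.5248138  -0.01019279] r mm 24.28678310148544
orange [276.5        273.5         24.29999924] hough [ 0.52730796 -0.07550927] eye [ 0.52871107 -0.07693788] r mm 21.905958835585576
case [585.9 -15.7 148.4  55.  -89.1] [585.9 -15.7 148.4  55.  -89.1]
screw [0.47830761 0.10072221]
screw [0.64826476 0.10720031]
screw [ 0.48750295 -0.12624814]
screw [ 0.65690033 -0.11998305]
front corners [array([0.46758482, 0.110304  ]), array([ 0.47619842, -0.13969406])]
```

>>> arm_command:
  deltas:
    - {"dx": -0.0225,"dy": -0.0013,"dz": 0,"ax": 0,"ay": 0,"az": 0,"gripper": 1}
    - {"dx": -0.0225,"dy": -0.0013,"dz": 0,"ax": 0,"ay": 0,"az": 0,"gripper": 1}
    - {"dx": -0.0223,"dy": -0.0014,"dz": 0,"ax": 0,"ay": 0,"az": 0,"gripper": 1}
    - {"dx": 0,"dy": 0,"dz": 0.03,"ax": 0,"ay": 0,"az": 0,"gripper": 1}
    - {"dx": 0,"dy": 0,"dz": 0.03,"ax": 0,"ay": 0,"az": 0,"gripper": 1}
    - {"dx": 0,"dy": 0,"dz": 0.03,"ax": 0,"ay": 0,"az": 0,"gripper": 1}
    - {"dx": 0,"dy": 0,"dz": 0,"ax": 0,"ay": 0,"az": 0,"gripper": 1}
    - {"dx": 0,"dy": 0,"dz": 0,"ax": 0,"ay": 0,"az": 0,"gripper": 1}

```text
time: 3.5
eef_pos: [0.5263, -0.078, 0.1607]
tcp_rot: [-180.0, -0.0, 91.9]
contact_force: [0.5, -0.0, -0.2]
width: 0.0855
gripper_force: 0.0
```

```bash
python3 - <<'E'
from h import *
st=observe(); im=capture("wrist"); cv2.imwrite("pics/w3.png",im[:,:,::-1])
print(st["eef_pos"],st["tcp_rot"],st["time"]); go((.5275,-.0767,.072),92.3)
print(proj("wrist",(.5275,-.0767,.117),st))
E
```

```text
[ 0.52630835 -0.07797409  0.16067898] [-1.79976736e+02 -4.29636816e-03  9.19454951e+01] 3.5
to [ 0.5275 -0.0767  0.072 ] 92.3 : az -0.34 then dxyz mm [ 1.2  0.7 89.6] | now [ 0.5268 -0.0779  0.1616] [1.7992e+02 2.0000e-02 9.1960e+01] t 3.55
[283.48417932 236.91308124]
```

View pics/w3.png

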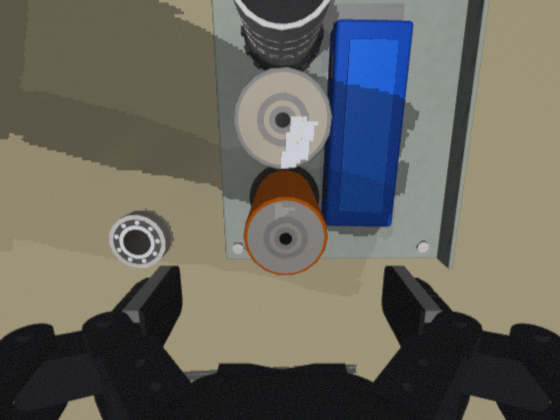

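The orange cap is at (285,237), about 1 mm further out than predicted. The fingers straddle it, so I'll go down and grip.

>>> arm_command:
  deltas:
    - {"dx": 0.001,"dy": 0.001,"dz": 0.02,"ax": 0,"ay": 0,"az": -0.3,"gripper": 1}
    - {"dx": 0,"dy": 0,"dz": 0.02,"ax": 0,"ay": 0,"az": 0,"gripper": 1}
    - {"dx": 0,"dy": 0,"dz": 0.02,"ax": 0,"ay": 0,"az": 0,"gripper": 1}
    - {"dx": 0,"dy": 0,"dz": 0.015,"ax": 0,"ay": 0,"az": 0,"gripper": 1}
    - {"dx": 0,"dy": 0,"dz": 0.01,"ax": 0,"ay": 0,"az": 0,"gripper": 1}
    - {"dx": 0,"dy": 0,"dz": 0.004,"ax": 0,"ay": 0,"az": 0,"gripper": 1}
    - {"dx": 0,"dy": 0,"dz": 0,"ax": 0,"ay": 0,"az": 0,"gripper": 0.7}
    - {"dx": 0,"dy": 0,"dz": 0,"ax": 0,"ay": 0,"az": 0,"gripper": 0.65}
    - {"dx": 0,"dy": 0,"dz": 0,"ax": 0,"ay": 0,"az": 0,"gripper": 0.62}
    - {"dx": 0,"dy": 0,"dz": 0,"ax": 0,"ay": 0,"az": 0,"gripper": 0.6}
    - {"dx": 0,"dy": 0,"dz": 0,"ax": 0,"ay": 0,"az": 0,"gripper": 0.5}
    - {"dx": 0,"dy": 0,"dz": 0,"ax": 0,"ay": 0,"az": 0,"gripper": 0.4}
    - {"dx": 0,"dy": 0,"dz": 0,"ax": 0,"ay": 0,"az": 0,"gripper": 0.4}
    - {"dx": 0,"dy": 0,"dz": 0,"ax": 0,"ay": 0,"az": 0,"gripper": 0.4}
  grip_force: 45

```text
time: 4.95
eef_pos: [0.5279, -0.0765, 0.072]
tcp_rot: [179.9, 0.0, 92.3]
contact_force: [0.2, 1.1, 6.2]
width: 0.0496
gripper_force: 45.9
```

>>> arm_command:
  deltas:
    - {"dx": 0,"dy": 0,"dz": -0.01,"ax": 0,"ay": 0,"az": 0,"gripper": 0.4}
    - {"dx": 0,"dy": 0,"dz": -0.02,"ax": 0,"ay": 0,"az": 0,"gripper": 0.4}
    - {"dx": 0,"dy": 0,"dz": -0.025,"ax": 0,"ay": 0,"az": 0,"gripper": 0.4}
    - {"dx": 0,"dy": 0,"dz": -0.025,"ax": 0,"ay": 0,"az": 0,"gripper": 0.4}
    - {"dx": 0,"dy": 0.01,"dz": 0,"ax": 0,"ay": 0,"az": 3.3,"gripper": 0.4}
    - {"dx": 0,"dy": 0,"dz": 0,"ax": 0,"ay": 0,"az": 6,"gripper": 0.4}
    - {"dx": 0,"dy": 0,"dz": 0,"ax": 0,"ay": 0,"az": 8,"gripper": 0.4}
    - {"dx": 0,"dy": 0,"dz": 0,"ax": 0,"ay": 0,"az": 8,"gripper": 0.4}
    - {"dx": 0,"dy": 0,"dz": 0,"ax": 0,"ay": 0,"az": 8,"gripper": 0.4}
    - {"dx": 0,"dy": 0,"dz": 0,"ax": 0,"ay": 0,"az": 8,"gripper": 0.4}
    - {"dx": 0,"dy": 0,"dz": 0,"ax": 0,"ay": 0,"az": 8,"gripper": 0.4}
    - {"dx": 0,"dy": 0,"dz": 0,"ax": 0,"ay": 0,"az": 8,"gripper": 0.4}
    - {"dx": 0,"dy": 0,"dz": 0,"ax": 0,"ay": 0,"az": 8,"gripper": 0.4}
    - {"dx": 0,"dy": 0,"dz": 0,"ax": 0,"ay": 0,"az": 8,"gripper": 0.4}
    - {"dx": 0,"dy": 0,"dz": 0,"ax": 0,"ay": 0,"az": 8,"gripper": 0.4}
    - {"dx": 0,"dy": 0,"dz": 0,"ax": 0,"ay": 0,"az": 6,"gripper": 0.4}

```text
time: 6.55
eef_pos: [0.537, -0.0759, 0.1512]
tcp_rot: [-180.0, 0.1, 4.7]
contact_force: [-0.5, 0.1, -5.4]
width: 0.0491
gripper_force: 48.3
```

```bash
python3 - <<'E'
from h import *
st=observe(); print(st["width"],st["contact_force"]); go((.556,-.3295,.152),5)
im=capture("wrist"); im2=capture("top"); a=np.hstack([im,im2])[:,:,::-1]; 
hsv=cv2.cvtColor(im2,cv2.COLOR_RGB2HSV);H,S,V=cv2.split(hsv)
t=blob((S<60)&(V>90),(418,150,505,275)); print(rectw("top",t,.014), rectw("top",t,.004))
cv2.imwrite("pics/c4.png",np.hstack([cv2.resize(im[:,:,::-1],(400,300)),cv2.resize(im2[130:280,380:530,::-1],(300,300))]))
E
```

```text
0.04907116671982958 [-0.48989594  0.10905098 -5.36155785]
to [ 0.556  -0.3295  0.152 ] 5 : az -0.33 then dxyz mm [ -3.2 254.3  -0.8] | now [ 0.537  -0.0759  0.1512] [-1.7998e+02  7.0000e-02  4.6700e+00] t 6.55
[ 480.4 -338.3  272.1  137.4    5.1] [ 481.2 -341.7  274.   138.4    5.1]
```

View pics/c4.png

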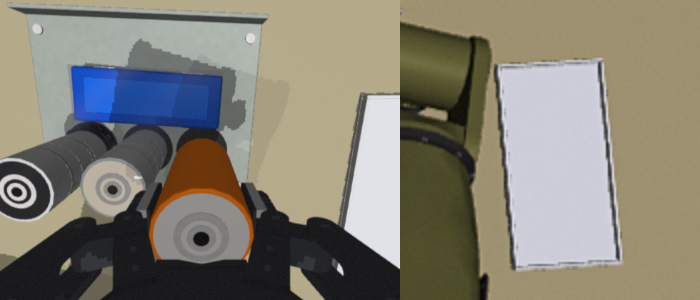

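The orange roller is held upright, and the wrist view shows its empty seat. The tray centre is about (0.4805,-0.338), so I'll carry the roller to the far tray place.

>>> arm_command:
  deltas:
    - {"dx": 0,"dy": 0.016,"dz": 0,"ax": 0,"ay": 0,"az": -0.3,"gripper": 0.4}
    - {"dx": 0,"dy": 0.03,"dz": 0,"ax": 0,"ay": 0,"az": 0,"gripper": 0.4}
    - {"dx": 0,"dy": 0.03,"dz": 0,"ax": 0,"ay": 0,"az": 0,"gripper": 0.4}
    - {"dx": 0,"dy": 0.03,"dz": 0,"ax": 0,"ay": 0,"az": 0,"gripper": 0.4}
    - {"dx": -0.004,"dy": 0.03,"dz": 0,"ax": 0,"ay": 0,"az": 0,"gripper": 0.4}
    - {"dx": 0,"dy": 0.03,"dz": 0,"ax": 0,"ay": 0,"az": 0,"gripper": 0.4}
    - {"dx": 0,"dy": 0.03,"dz": 0,"ax": 0,"ay": 0,"az": 0,"gripper": 0.4}
    - {"dx": 0,"dy": 0.03,"dz": 0,"ax": 0,"ay": 0,"az": 0,"gripper": 0.4}
    - {"dx": 0,"dy": 0.02,"dz": 0,"ax": 0,"ay": 0,"az": 0,"gripper": 0.4}
    - {"dx": 0,"dy": 0.01,"dz": 0,"ax": 0,"ay": 0,"az": 0,"gripper": 0.4}
    - {"dx": 0,"dy": 0,"dz": 0.015,"ax": 0,"ay": 0,"az": 0,"gripper": 0.4}
    - {"dx": 0,"dy": 0,"dz": 0.025,"ax": 0,"ay": 0,"az": 0,"gripper": 0.4}
    - {"dx": 0,"dy": 0,"dz": 0.02,"ax": 0,"ay": 0,"az": 0,"gripper": 0.4}
    - {"dx": 0,"dy": 0,"dz": 0.01,"ax": 0,"ay": 0,"az": 0,"gripper": 0.4}
    - {"dx": 0,"dy": 0,"dz": 0.006,"ax": 0,"ay": 0,"az": 0,"gripper": 0.4}
    - {"dx": 0,"dy": 0,"dz": 0.004,"ax": 0,"ay": 0,"az": 0,"gripper": 0.4}
    - {"dx": 0,"dy": 0,"dz": 0.002,"ax": 0,"ay": 0,"az": 0,"gripper": 0.4}
    - {"dx": 0,"dy": 0,"dz": 0,"ax": 0,"ay": 0,"az": 0,"gripper": 0.4}

```text
time: 8.45
eef_pos: [0.5572, -0.3313, 0.0697]
tcp_rot: [180.0, -0.0, 5.3]
contact_force: [-0.5, 0.1, -4.9]
width: 0.0493
gripper_force: 48.5
```

>>> arm_command:
  deltas:
    - {"dx": 0,"dy": 0,"dz": 0.002,"ax": 0,"ay": 0,"az": 0,"gripper": 0.4}
    - {"dx": 0,"dy": 0,"dz": 0.002,"ax": 0,"ay": 0,"az": 0,"gripper": 0.4}
    - {"dx": 0,"dy": 0,"dz": 0.001,"ax": 0,"ay": 0,"az": 0,"gripper": 0.4}
    - {"dx": 0,"dy": 0,"dz": 0,"ax": 0,"ay": 0,"az": 0,"gripper": 0.4}
    - {"dx": 0,"dy": 0,"dz": 0,"ax": 0,"ay": 0,"az": 0,"gripper": 0.4}

```text
time: 8.95
eef_pos: [0.557, -0.3313, 0.0643]
tcp_rot: [-180.0, 0.0, 5.3]
contact_force: [-0.2, 0.7, -5.4]
width: 0.049
gripper_force: 48.8
```

>>> arm_command:
  deltas:
    - {"dx": 0,"dy": 0,"dz": 0.001,"ax": 0,"ay": 0,"az": 0,"gripper": 0.4}
    - {"dx": 0,"dy": 0,"dz": 0,"ax": 0,"ay": 0,"az": 0,"gripper": 0.4}
    - {"dx": 0,"dy": 0,"dz": 0,"ax": 0,"ay": 0,"az": 0,"gripper": 0.4}

```text
time: 9.25
eef_pos: [0.5573, -0.3314, 0.064]
tcp_rot: [180.0, -0.0, 5.3]
contact_force: [-1.5, 1.9, 4.7]
width: 0.0492
gripper_force: 49.0
```

>>> arm_command:
  deltas:
    - {"dx": 0,"dy": 0,"dz": 0,"ax": 0,"ay": 0,"az": 0,"gripper": 0.7}
    - {"dx": 0,"dy": 0,"dz": 0,"ax": 0,"ay": 0,"az": 0,"gripper": 0.9}
    - {"dx": 0,"dy": 0,"dz": 0,"ax": 0,"ay": 0,"az": 0,"gripper": 1}
    - {"dx": 0,"dy": 0,"dz": 0,"ax": 0,"ay": 0,"az": 0,"gripper": 1}
    - {"dx": 0,"dy": 0,"dz": -0.02,"ax": 0,"ay": 0,"az": 0,"gripper": 1}
    - {"dx": 0,"dy": 0,"dz": -0.03,"ax": 0,"ay": 0,"az": 0,"gripper": 1}
    - {"dx": 0,"dy": 0,"dz": -0.03,"ax": 0,"ay": 0,"az": 0,"gripper": 1}
    - {"dx": 0,"dy": 0,"dz": -0.03,"ax": 0,"ay": 0,"az": 0,"gripper": 1}
    - {"dx": -0.002,"dy": -0.0224,"dz": 0,"ax": 0,"ay": 0,"az": 0,"gripper": 1}
    - {"dx": 0,"dy": -0.03,"dz": 0,"ax": 0,"ay": 0,"az": 0,"gripper": 1}
    - {"dx": 0,"dy": -0.03,"dz": 0,"ax": 0,"ay": 0,"az": 0,"gripper": 1}
    - {"dx": 0,"dy": -0.03,"dz": 0,"ax": 0,"ay": 0,"az": 0,"gripper": 1}
    - {"dx": 0,"dy": -0.03,"dz": 0,"ax": 0,"ay": 0,"az": 0,"gripper": 1}
    - {"dx": 0,"dy": -0.03,"dz": 0,"ax": 0,"ay": 0,"az": 0,"gripper": 1}
    - {"dx": 0,"dy": -0.03,"dz": 0,"ax": 0,"ay": 0,"az": 0,"gripper": 1}
    - {"dx": 0,"dy": -0.03,"dz": 0,"ax": 0,"ay": 0,"az": 0,"gripper": 1}
    - {"dx": 0,"dy": -0.03,"dz": 0,"ax": 0,"ay": 0,"az": 0,"gripper": 1}
    - {"dx": 0,"dy": -0.03,"dz": 0,"ax": 0,"ay": 0,"az": 0,"gripper": 1}
    - {"dx": 0,"dy": -0.03,"dz": 0,"ax": 0,"ay": 0,"az": 0,"gripper": 1}

```text
time: 11.15
eef_pos: [0.5251, -0.0093, 0.1734]
tcp_rot: [180.0, -0.0, 5.3]
contact_force: [0.5, 0.2, -1.1]
width: 0.0857
gripper_force: 0.0
```

>>> arm_command:
  deltas:
    - {"dx": 0,"dy": 0,"dz": 0,"ax": 0,"ay": 0,"az": -8,"gripper": 1}
    - {"dx": 0,"dy": 0,"dz": 0,"ax": 0,"ay": 0,"az": -8,"gripper": 1}
    - {"dx": 0,"dy": 0,"dz": 0,"ax": 0,"ay": 0,"az": -8,"gripper": 1}
    - {"dx": 0,"dy": 0,"dz": 0,"ax": 0,"ay": 0,"az": -8,"gripper": 1}
    - {"dx": 0,"dy": 0,"dz": 0,"ax": 0,"ay": 0,"az": -8,"gripper": 1}
    - {"dx": 0,"dy": 0,"dz": 0,"ax": 0,"ay": 0,"az": -8,"gripper": 1}
    - {"dx": 0,"dy": 0,"dz": 0,"ax": 0,"ay": 0,"az": -8,"gripper": 1}
    - {"dx": 0,"dy": 0,"dz": 0,"ax": 0,"ay": 0,"az": -8,"gripper": 1}
    - {"dx": 0,"dy": 0,"dz": 0,"ax": 0,"ay": 0,"az": -8,"gripper": 1}
    - {"dx": 0,"dy": 0,"dz": 0,"ax": 0,"ay": 0,"az": -8,"gripper": 1}
    - {"dx": 0,"dy": 0,"dz": 0,"ax": 0,"ay": 0,"az": -7,"gripper": 1}
    - {"dx": 0,"dy": 0,"dz": 0,"ax": 0,"ay": 0,"az": 0,"gripper": 1}

```text
time: 12.35
eef_pos: [0.5253, -0.0105, 0.1734]
tcp_rot: [180.0, 0.0, 92.4]
contact_force: [-0.9, -0.4, -0.8]
width: 0.0855
gripper_force: 0.0
```

```bash
python3 - <<'E'
from h import *
st=observe(); go((.5253,-.0105,.078),92.3)
im=capture("wrist"); im2=capture("top")
cv2.imwrite("pics/c5.png",np.hstack([im[:,:,::-1],cv2.resize(im2[150:270,400:520,::-1],(230,420))]))
print(proj("wrist",(.5253,-.0105,.127),st),proj("wrist",(.5226,.0554,.137),st))
E
```

```text
to [ 0.5253 -0.0105  0.078 ] 92.3 : az 0.11 then dxyz mm [-0.  -0.  95.4] | now [ 0.5253 -0.0105  0.1734] [179.99   0.    92.41] t 12.35
[281.25727531 237.40114077] [281.51857749 123.14230443]
```

View pics/c5.png

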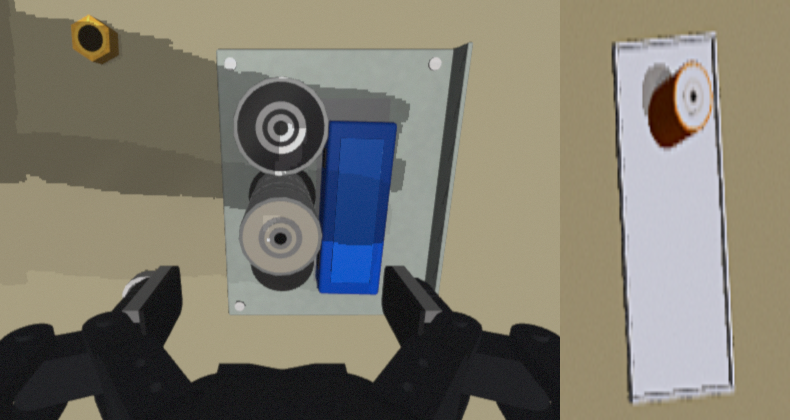

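The zinc cap is at (280,238), where I predicted it. The sprocket cap is at (281,127), so its y is about 0.0535. The orange roller stands upright at the far end of the tray.

>>> arm_command:
  deltas:
    - {"dx": 0,"dy": 0,"dz": 0.02,"ax": 0,"ay": 0,"az": 0.1,"gripper": 1}
    - {"dx": 0,"dy": 0,"dz": 0.025,"ax": 0,"ay": 0,"az": 0,"gripper": 1}
    - {"dx": 0,"dy": 0,"dz": 0.02,"ax": 0,"ay": 0,"az": 0,"gripper": 1}
    - {"dx": 0,"dy": 0,"dz": 0.015,"ax": 0,"ay": 0,"az": 0,"gripper": 1}
    - {"dx": 0,"dy": 0,"dz": 0.01,"ax": 0,"ay": 0,"az": 0,"gripper": 1}
    - {"dx": 0,"dy": 0,"dz": 0.005,"ax": 0,"ay": 0,"az": 0,"gripper": 1}
    - {"dx": 0,"dy": 0,"dz": 0,"ax": 0,"ay": 0,"az": 0,"gripper": 0.7}
    - {"dx": 0,"dy": 0,"dz": 0,"ax": 0,"ay": 0,"az": 0,"gripper": 0.65}
    - {"dx": 0,"dy": 0,"dz": 0,"ax": 0,"ay": 0,"az": 0,"gripper": 0.62}
    - {"dx": 0,"dy": 0,"dz": 0,"ax": 0,"ay": 0,"az": 0,"gripper": 0.6}
    - {"dx": 0,"dy": 0,"dz": 0,"ax": 0,"ay": 0,"az": 0,"gripper": 0.5}
    - {"dx": 0,"dy": 0,"dz": 0,"ax": 0,"ay": 0,"az": 0,"gripper": 0.4}
    - {"dx": 0,"dy": 0,"dz": 0,"ax": 0,"ay": 0,"az": 0,"gripper": 0.4}
    - {"dx": 0,"dy": 0,"dz": 0,"ax": 0,"ay": 0,"az": 0,"gripper": 0.4}

```text
time: 13.85
eef_pos: [0.5253, -0.0105, 0.079]
tcp_rot: [180.0, 0.0, 92.2]
contact_force: [-4.5, 0.7, 6.9]
width: 0.0494
gripper_force: 45.5
```

>>> arm_command:
  deltas:
    - {"dx": 0,"dy": 0,"dz": -0.01,"ax": 0,"ay": 0,"az": 0,"gripper": 0.4}
    - {"dx": 0,"dy": 0,"dz": -0.02,"ax": 0,"ay": 0,"az": 0,"gripper": 0.4}
    - {"dx": 0,"dy": 0,"dz": -0.025,"ax": 0,"ay": 0,"az": 0,"gripper": 0.4}
    - {"dx": 0,"dy": 0,"dz": -0.025,"ax": 0,"ay": 0,"az": 0,"gripper": 0.4}
    - {"dx": 0,"dy": 0,"dz": 0,"ax": 0,"ay": 0,"az": 4,"gripper": 0.4}
    - {"dx": 0,"dy": 0,"dz": 0,"ax": 0,"ay": 0,"az": 6,"gripper": 0.4}
    - {"dx": 0,"dy": 0,"dz": 0,"ax": 0,"ay": 0,"az": 8,"gripper": 0.4}
    - {"dx": 0,"dy": 0,"dz": 0,"ax": 0,"ay": 0,"az": 8,"gripper": 0.4}
    - {"dx": 0,"dy": 0,"dz": 0,"ax": 0,"ay": 0,"az": 8,"gripper": 0.4}
    - {"dx": 0,"dy": 0,"dz": 0,"ax": 0,"ay": 0,"az": 8,"gripper": 0.4}
    - {"dx": 0,"dy": 0,"dz": 0,"ax": 0,"ay": 0,"az": 8,"gripper": 0.4}
    - {"dx": 0,"dy": 0,"dz": 0,"ax": 0,"ay": 0,"az": 8,"gripper": 0.4}
    - {"dx": 0,"dy": 0,"dz": 0,"ax": 0,"ay": 0,"az": 8,"gripper": 0.4}
    - {"dx": 0,"dy": 0,"dz": 0,"ax": 0,"ay": 0,"az": 8,"gripper": 0.4}
    - {"dx": 0,"dy": 0,"dz": 0,"ax": 0,"ay": 0,"az": 8,"gripper": 0.4}
    - {"dx": 0,"dy": 0,"dz": 0,"ax": 0,"ay": 0,"az": 5.2,"gripper": 0.4}

```text
time: 15.45
eef_pos: [0.5252, -0.0104, 0.1587]
tcp_rot: [-180.0, 0.0, 4.7]
contact_force: [0.5, 0.3, -4.0]
width: 0.0491
gripper_force: 47.4
```

>>> arm_command:
  deltas:
    - {"dx": -0.0036,"dy": 0.016,"dz": 0,"ax": 0,"ay": 0,"az": 0,"gripper": 0.4}
    - {"dx": -0.0069,"dy": 0.0305,"dz": 0,"ax": 0,"ay": 0,"az": 0,"gripper": 0.4}
    - {"dx": -0.0069,"dy": 0.0305,"dz": 0,"ax": 0,"ay": 0,"az": 0,"gripper": 0.4}
    - {"dx": -0.0069,"dy": 0.0305,"dz": 0,"ax": 0,"ay": 0,"az": 0,"gripper": 0.4}
    - {"dx": -0.0069,"dy": 0.0305,"dz": 0,"ax": 0,"ay": 0,"az": 0,"gripper": 0.4}
    - {"dx": -0.0069,"dy": 0.0305,"dz": 0,"ax": 0,"ay": 0,"az": 0,"gripper": 0.4}
    - {"dx": -0.0069,"dy": 0.0305,"dz": 0,"ax": 0,"ay": 0,"az": 0,"gripper": 0.4}
    - {"dx": -0.0069,"dy": 0.0305,"dz": 0,"ax": 0,"ay": 0,"az": 0,"gripper": 0.4}
    - {"dx": -0.0069,"dy": 0.0305,"dz": 0,"ax": 0,"ay": 0,"az": 0,"gripper": 0.4}
    - {"dx": -0.0069,"dy": 0.0305,"dz": 0,"ax": 0,"ay": 0,"az": 0,"gripper": 0.4}
    - {"dx": -0.007,"dy": 0.0319,"dz": 0,"ax": 0,"ay": 0,"az": 0,"gripper": 0.4}
    - {"dx": 0,"dy": 0,"dz": 0.01,"ax": 0,"ay": 0,"az": 0,"gripper": 0.4}
    - {"dx": 0,"dy": 0,"dz": 0.025,"ax": 0,"ay": 0,"az": 0,"gripper": 0.4}
    - {"dx": 0,"dy": 0,"dz": 0.025,"ax": 0,"ay": 0,"az": 0,"gripper": 0.4}
    - {"dx": 0,"dy": 0,"dz": 0.015,"ax": 0,"ay": 0,"az": 0,"gripper": 0.4}
    - {"dx": 0,"dy": 0,"dz": 0.007,"ax": 0,"ay": 0,"az": 0,"gripper": 0.4}
    - {"dx": 0,"dy": 0,"dz": 0.004,"ax": 0,"ay": 0,"az": 0,"gripper": 0.4}
    - {"dx": 0,"dy": 0,"dz": 0,"ax": 0,"ay": 0,"az": 0,"gripper": 0.4}
    - {"dx": 0,"dy": 0,"dz": 0,"ax": 0,"ay": 0,"az": 0,"gripper": 0.4}

```text
time: 17.35
eef_pos: [0.4813, -0.3382, 0.0732]
tcp_rot: [179.9, -0.1, 5.0]
contact_force: [0.0, -0.3, -3.7]
width: 0.0494
gripper_force: 48.1
```

>>> arm_command:
  deltas:
    - {"dx": 0,"dy": 0,"dz": 0.0015,"ax": 0,"ay": 0,"az": 0,"gripper": 0.4}
    - {"dx": 0,"dy": 0,"dz": 0.0012,"ax": 0,"ay": 0,"az": 0,"gripper": 0.4}
    - {"dx": 0,"dy": 0,"dz": 0,"ax": 0,"ay": 0,"az": 0,"gripper": 0.4}
    - {"dx": 0,"dy": 0,"dz": 0,"ax": 0,"ay": 0,"az": 0,"gripper": 0.4}

```text
time: 17.75
eef_pos: [0.4814, -0.3382, 0.071]
tcp_rot: [179.9, -0.1, 5.0]
contact_force: [-1.9, 2.0, 7.6]
width: 0.049
gripper_force: 49.1
```

>>> arm_command:
  deltas:
    - {"dx": 0,"dy": 0,"dz": 0,"ax": 0,"ay": 0,"az": 0,"gripper": 0.7}
    - {"dx": 0,"dy": 0,"dz": 0,"ax": 0,"ay": 0,"az": 0,"gripper": 0.9}
    - {"dx": 0,"dy": 0,"dz": 0,"ax": 0,"ay": 0,"az": 0,"gripper": 1}
    - {"dx": 0,"dy": 0,"dz": 0,"ax": 0,"ay": 0,"az": 0,"gripper": 1}
    - {"dx": 0,"dy": 0,"dz": -0.02,"ax": 0,"ay": 0,"az": 0,"gripper": 1}
    - {"dx": 0,"dy": 0,"dz": -0.03,"ax": 0,"ay": 0,"az": 0,"gripper": 1}
    - {"dx": 0,"dy": 0,"dz": -0.03,"ax": 0,"ay": 0,"az": 0,"gripper": 1}
    - {"dx": 0,"dy": 0,"dz": -0.03,"ax": 0,"ay": 0,"az": 0,"gripper": 1}
    - {"dx": 0.007,"dy": -0.0351,"dz": 0,"ax": 0,"ay": 0,"az": 0,"gripper": 1}
    - {"dx": 0.0068,"dy": -0.0351,"dz": 0,"ax": 0,"ay": 0,"az": 0,"gripper": 1}
    - {"dx": 0.0068,"dy": -0.0351,"dz": 0,"ax": 0,"ay": 0,"az": 0,"gripper": 1}
    - {"dx": 0.0068,"dy": -0.0351,"dz": 0,"ax": 0,"ay": 0,"az": 0,"gripper": 1}
    - {"dx": 0.0068,"dy": -0.0351,"dz": 0,"ax": 0,"ay": 0,"az": 0,"gripper": 1}
    - {"dx": 0.0068,"dy": -0.0351,"dz": 0,"ax": 0,"ay": 0,"az": 0,"gripper": 1}
    - {"dx": 0.0068,"dy": -0.0351,"dz": 0,"ax": 0,"ay": 0,"az": 0,"gripper": 1}
    - {"dx": 0.0068,"dy": -0.0351,"dz": 0,"ax": 0,"ay": 0,"az": 0,"gripper": 1}
    - {"dx": 0.0068,"dy": -0.0351,"dz": 0,"ax": 0,"ay": 0,"az": 0,"gripper": 1}
    - {"dx": 0.0068,"dy": -0.0351,"dz": 0,"ax": 0,"ay": 0,"az": 0,"gripper": 1}
    - {"dx": 0.0068,"dy": -0.0351,"dz": 0,"ax": 0,"ay": 0,"az": 0,"gripper": 1}

```text
time: 19.65
eef_pos: [0.522, 0.0547, 0.1797]
tcp_rot: [180.0, -0.0, 5.0]
contact_force: [0.2, 0.2, -0.5]
width: 0.0854
gripper_force: 0.0
```

>>> arm_command:
  deltas:
    - {"dx": 0,"dy": 0,"dz": 0,"ax": 0,"ay": 0,"az": -8,"gripper": 1}
    - {"dx": 0,"dy": 0,"dz": 0,"ax": 0,"ay": 0,"az": -8,"gripper": 1}
    - {"dx": 0,"dy": 0,"dz": 0,"ax": 0,"ay": 0,"az": -8,"gripper": 1}
    - {"dx": 0,"dy": 0,"dz": 0,"ax": 0,"ay": 0,"az": -8,"gripper": 1}
    - {"dx": 0,"dy": 0,"dz": 0,"ax": 0,"ay": 0,"az": -8,"gripper": 1}
    - {"dx": 0,"dy": 0,"dz": 0,"ax": 0,"ay": 0,"az": -8,"gripper": 1}
    - {"dx": 0,"dy": 0,"dz": 0,"ax": 0,"ay": 0,"az": -8,"gripper": 1}
    - {"dx": 0,"dy": 0,"dz": 0,"ax": 0,"ay": 0,"az": -8,"gripper": 1}
    - {"dx": 0,"dy": 0,"dz": 0,"ax": 0,"ay": 0,"az": -8,"gripper": 1}
    - {"dx": 0,"dy": 0,"dz": 0,"ax": 0,"ay": 0,"az": -8,"gripper": 1}
    - {"dx": 0,"dy": 0,"dz": 0,"ax": 0,"ay": 0,"az": -7.2,"gripper": 1}
    - {"dx": 0,"dy": 0,"dz": 0,"ax": 0,"ay": 0,"az": 0,"gripper": 1}

```text
time: 20.85
eef_pos: [0.5221, 0.0532, 0.1796]
tcp_rot: [180.0, -0.0, 92.3]
contact_force: [0.0, 0.5, -0.3]
width: 0.0851
gripper_force: 0.0
```

```bash
python3 - <<'E'
from h import *
st=observe(); go((.5222,.0535,.080),92.3)
im=capture("wrist"); im2=capture("top")
cv2.imwrite("pics/c6.png",np.hstack([im[:,:,::-1],cv2.resize(im2[150:270,400:520,::-1],(230,420))]))
print(proj("wrist",(.5222,.0535,.137),st))
E
```

```text
to [0.5222 0.0535 0.08  ] 92.3 : az 0.01 then dxyz mm [ 0.3  0.1 99.6] | now [0.5221 0.0532 0.1796] [180.    -0.    92.31] t 20.85
[281.60286981 239.03868121]
```

View pics/c6.png

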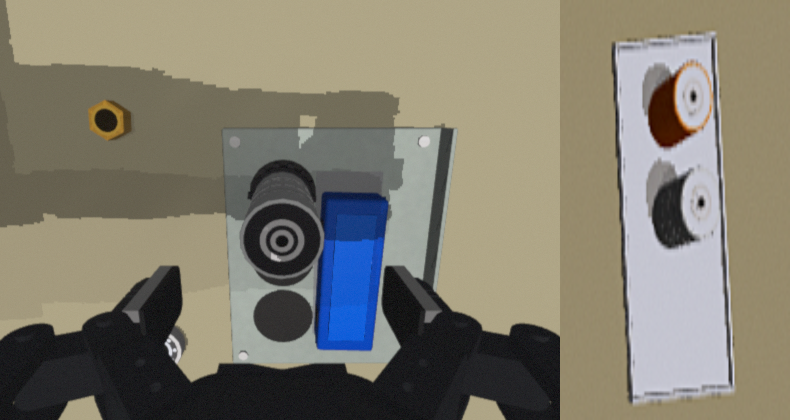

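The sprocket cap is at (282,240), matching the prediction. Orange and zinc both stand in the tray.

>>> arm_command:
  deltas:
    - {"dx": 0,"dy": 0,"dz": 0.02,"ax": 0,"ay": 0,"az": 0,"gripper": 1}
    - {"dx": 0,"dy": 0,"dz": 0.025,"ax": 0,"ay": 0,"az": 0,"gripper": 1}
    - {"dx": 0,"dy": 0,"dz": 0.025,"ax": 0,"ay": 0,"az": 0,"gripper": 1}
    - {"dx": 0,"dy": 0,"dz": 0.015,"ax": 0,"ay": 0,"az": 0,"gripper": 1}
    - {"dx": 0,"dy": 0,"dz": 0.01,"ax": 0,"ay": 0,"az": 0,"gripper": 1}
    - {"dx": 0,"dy": 0,"dz": 0.005,"ax": 0,"ay": 0,"az": 0,"gripper": 1}
    - {"dx": 0,"dy": 0,"dz": 0,"ax": 0,"ay": 0,"az": 0,"gripper": 0.7}
    - {"dx": 0,"dy": 0,"dz": 0,"ax": 0,"ay": 0,"az": 0,"gripper": 0.65}
    - {"dx": 0,"dy": 0,"dz": 0,"ax": 0,"ay": 0,"az": 0,"gripper": 0.62}
    - {"dx": 0,"dy": 0,"dz": 0,"ax": 0,"ay": 0,"az": 0,"gripper": 0.6}
    - {"dx": 0,"dy": 0,"dz": 0,"ax": 0,"ay": 0,"az": 0,"gripper": 0.5}
    - {"dx": 0,"dy": 0,"dz": 0,"ax": 0,"ay": 0,"az": 0,"gripper": 0.4}
    - {"dx": 0,"dy": 0,"dz": 0,"ax": 0,"ay": 0,"az": 0,"gripper": 0.4}
    - {"dx": 0,"dy": 0,"dz": 0,"ax": 0,"ay": 0,"az": 0,"gripper": 0.4}

```text
time: 22.35
eef_pos: [0.5221, 0.0532, 0.0803]
tcp_rot: [180.0, 0.0, 92.2]
contact_force: [-2.7, -0.2, 6.0]
width: 0.0492
gripper_force: 41.3
```

>>> arm_command:
  deltas:
    - {"dx": 0,"dy": 0,"dz": -0.01,"ax": 0,"ay": 0,"az": 0,"gripper": 0.4}
    - {"dx": 0,"dy": 0,"dz": -0.02,"ax": 0,"ay": 0,"az": 0,"gripper": 0.4}
    - {"dx": 0,"dy": 0,"dz": -0.025,"ax": 0,"ay": 0,"az": 0,"gripper": 0.4}
    - {"dx": 0,"dy": 0,"dz": -0.025,"ax": 0,"ay": 0,"az": 0,"gripper": 0.4}
    - {"dx": 0,"dy": 0,"dz": 0,"ax": 0,"ay": 0,"az": 4,"gripper": 0.4}
    - {"dx": 0,"dy": 0,"dz": 0,"ax": 0,"ay": 0,"az": 6,"gripper": 0.4}
    - {"dx": 0,"dy": 0,"dz": 0,"ax": 0,"ay": 0,"az": 8,"gripper": 0.4}
    - {"dx": 0,"dy": 0,"dz": 0,"ax": 0,"ay": 0,"az": 8,"gripper": 0.4}
    - {"dx": 0,"dy": 0,"dz": 0,"ax": 0,"ay": 0,"az": 8,"gripper": 0.4}
    - {"dx": 0,"dy": 0,"dz": 0,"ax": 0,"ay": 0,"az": 8,"gripper": 0.4}
    - {"dx": 0,"dy": 0,"dz": 0,"ax": 0,"ay": 0,"az": 8,"gripper": 0.4}
    - {"dx": 0,"dy": 0,"dz": 0,"ax": 0,"ay": 0,"az": 8,"gripper": 0.4}
    - {"dx": 0,"dy": 0,"dz": 0,"ax": 0,"ay": 0,"az": 8,"gripper": 0.4}
    - {"dx": 0,"dy": 0,"dz": 0,"ax": 0,"ay": 0,"az": 8,"gripper": 0.4}
    - {"dx": 0,"dy": 0,"dz": 0,"ax": 0,"ay": 0,"az": 8,"gripper": 0.4}
    - {"dx": 0,"dy": 0,"dz": 0,"ax": 0,"ay": 0,"az": 5.3,"gripper": 0.4}

```text
time: 23.95
eef_pos: [0.5218, 0.0532, 0.1598]
tcp_rot: [-180.0, 0.0, 4.6]
contact_force: [-0.2, -0.1, -5.4]
width: 0.0491
gripper_force: 43.4
```

>>> arm_command:
  deltas:
    - {"dx": -0.0063,"dy": 0.016,"dz": 0,"ax": 0,"ay": 0,"az": 0,"gripper": 0.4}
    - {"dx": -0.0131,"dy": 0.0338,"dz": 0,"ax": 0,"ay": 0,"az": 0,"gripper": 0.4}
    - {"dx": -0.0131,"dy": 0.0338,"dz": 0,"ax": 0,"ay": 0,"az": 0,"gripper": 0.4}
    - {"dx": -0.0131,"dy": 0.0338,"dz": 0,"ax": 0,"ay": 0,"az": 0,"gripper": 0.4}
    - {"dx": -0.0131,"dy": 0.0338,"dz": 0,"ax": 0,"ay": 0,"az": 0,"gripper": 0.4}
    - {"dx": -0.0131,"dy": 0.0338,"dz": 0,"ax": 0,"ay": 0,"az": 0,"gripper": 0.4}
    - {"dx": -0.0131,"dy": 0.0338,"dz": 0,"ax": 0,"ay": 0,"az": 0,"gripper": 0.4}
    - {"dx": -0.0131,"dy": 0.0338,"dz": 0,"ax": 0,"ay": 0,"az": 0,"gripper": 0.4}
    - {"dx": -0.0131,"dy": 0.0338,"dz": 0,"ax": 0,"ay": 0,"az": 0,"gripper": 0.4}
    - {"dx": -0.0131,"dy": 0.0338,"dz": 0,"ax": 0,"ay": 0,"az": 0,"gripper": 0.4}
    - {"dx": -0.0131,"dy": 0.0338,"dz": 0,"ax": 0,"ay": 0,"az": 0,"gripper": 0.4}
    - {"dx": -0.0131,"dy": 0.0321,"dz": 0,"ax": 0,"ay": 0,"az": 0,"gripper": 0.4}
    - {"dx": 0,"dy": 0,"dz": 0.01,"ax": 0,"ay": 0,"az": 0,"gripper": 0.4}
    - {"dx": 0,"dy": 0,"dz": 0.025,"ax": 0,"ay": 0,"az": 0,"gripper": 0.4}
    - {"dx": 0,"dy": 0,"dz": 0.025,"ax": 0,"ay": 0,"az": 0,"gripper": 0.4}
    - {"dx": 0,"dy": 0,"dz": 0.015,"ax": 0,"ay": 0,"az": 0,"gripper": 0.4}
    - {"dx": 0,"dy": 0,"dz": 0.007,"ax": 0,"ay": 0,"az": 0,"gripper": 0.4}
    - {"dx": 0,"dy": 0,"dz": 0.004,"ax": 0,"ay": 0,"az": 0,"gripper": 0.4}
    - {"dx": 0,"dy": 0,"dz": 0,"ax": 0,"ay": 0,"az": 0,"gripper": 0.4}
    - {"dx": 0,"dy": 0,"dz": 0,"ax": 0,"ay": 0,"az": 0,"gripper": 0.4}

```text
time: 25.95
eef_pos: [0.4055, -0.3445, 0.0744]
tcp_rot: [179.9, -0.0, 4.9]
contact_force: [-0.0, -0.2, -4.4]
width: 0.0489
gripper_force: 44.2
```

>>> arm_command:
  deltas:
    - {"dx": 0,"dy": 0,"dz": 0.0015,"ax": 0,"ay": 0,"az": 0,"gripper": 0.4}
    - {"dx": 0,"dy": 0,"dz": 0.0012,"ax": 0,"ay": 0,"az": 0,"gripper": 0.4}
    - {"dx": 0,"dy": 0,"dz": 0,"ax": 0,"ay": 0,"az": 0,"gripper": 0.4}
    - {"dx": 0,"dy": 0,"dz": 0,"ax": 0,"ay": 0,"az": 0,"gripper": 0.4}

```text
time: 26.35
eef_pos: [0.4055, -0.3446, 0.0723]
tcp_rot: [179.9, -0.1, 4.9]
contact_force: [-3.2, 3.2, 9.6]
width: 0.049
gripper_force: 45.7
```

>>> arm_command:
  deltas:
    - {"dx": 0,"dy": 0,"dz": 0,"ax": 0,"ay": 0,"az": 0,"gripper": 0.7}
    - {"dx": 0,"dy": 0,"dz": 0,"ax": 0,"ay": 0,"az": 0,"gripper": 0.9}
    - {"dx": 0,"dy": 0,"dz": 0,"ax": 0,"ay": 0,"az": 0,"gripper": 1}
    - {"dx": 0,"dy": 0,"dz": 0,"ax": 0,"ay": 0,"az": 0,"gripper": 1}
    - {"dx": 0,"dy": 0,"dz": -0.02,"ax": 0,"ay": 0,"az": 0,"gripper": 1}
    - {"dx": 0,"dy": 0,"dz": -0.03,"ax": 0,"ay": 0,"az": 0,"gripper": 1}
    - {"dx": 0,"dy": 0,"dz": -0.03,"ax": 0,"ay": 0,"az": 0,"gripper": 1}
    - {"dx": 0,"dy": 0,"dz": -0.03,"ax": 0,"ay": 0,"az": 0,"gripper": 1}
    - {"dx": 0.019,"dy": -0.0284,"dz": 0,"ax": 0,"ay": 0,"az": 0,"gripper": 1}
    - {"dx": 0.019,"dy": -0.0284,"dz": 0,"ax": 0,"ay": 0,"az": 0,"gripper": 1}
    - {"dx": 0.019,"dy": -0.0284,"dz": 0,"ax": 0,"ay": 0,"az": 0,"gripper": 1}
    - {"dx": 0.019,"dy": -0.0284,"dz": 0,"ax": 0,"ay": 0,"az": 0,"gripper": 1}
    - {"dx": 0.019,"dy": -0.0284,"dz": 0,"ax": 0,"ay": 0,"az": 0,"gripper": 1}
    - {"dx": 0.019,"dy": -0.0284,"dz": 0,"ax": 0,"ay": 0,"az": 0,"gripper": 1}
    - {"dx": 0.019,"dy": -0.0284,"dz": 0,"ax": 0,"ay": 0,"az": 0,"gripper": 1}
    - {"dx": 0.019,"dy": -0.0284,"dz": 0,"ax": 0,"ay": 0,"az": 0,"gripper": 1}
    - {"dx": 0.019,"dy": -0.0284,"dz": 0,"ax": 0,"ay": 0,"az": 0,"gripper": 1}
    - {"dx": 0.019,"dy": -0.0284,"dz": 0,"ax": 0,"ay": 0,"az": 0,"gripper": 1}
    - {"dx": 0.019,"dy": -0.0284,"dz": 0,"ax": 0,"ay": 0,"az": 0,"gripper": 1}

```text
time: 28.25
eef_pos: [0.5873, -0.0139, 0.1808]
tcp_rot: [180.0, 0.0, 4.9]
contact_force: [0.4, -0.5, -0.0]
width: 0.0852
gripper_force: 0.0
```

>>> arm_command:
  deltas:
    - {"dx": 0,"dy": 0,"dz": 0,"ax": 0,"ay": 0,"az": -8,"gripper": 1}
    - {"dx": 0,"dy": 0,"dz": 0,"ax": 0,"ay": 0,"az": -8,"gripper": 1}
    - {"dx": 0,"dy": 0,"dz": 0,"ax": 0,"ay": 0,"az": -8,"gripper": 1}
    - {"dx": 0,"dy": 0,"dz": 0,"ax": 0,"ay": 0,"az": -8,"gripper": 1}
    - {"dx": 0,"dy": 0,"dz": 0,"ax": 0,"ay": 0,"az": -8,"gripper": 1}
    - {"dx": 0,"dy": 0,"dz": 0,"ax": 0,"ay": 0,"az": -8,"gripper": 1}
    - {"dx": 0,"dy": 0,"dz": 0,"ax": 0,"ay": 0,"az": -8,"gripper": 1}
    - {"dx": 0,"dy": 0,"dz": 0,"ax": 0,"ay": 0,"az": -8,"gripper": 1}
    - {"dx": 0,"dy": 0,"dz": 0,"ax": 0,"ay": 0,"az": -8,"gripper": 1}
    - {"dx": 0,"dy": 0,"dz": 0,"ax": 0,"ay": 0,"az": -8,"gripper": 1}
    - {"dx": 0,"dy": 0,"dz": 0,"ax": 0,"ay": 0,"az": -6,"gripper": 1}
    - {"dx": 0,"dy": 0,"dz": 0,"ax": 0,"ay": 0,"az": 0,"gripper": 1}

```text
time: 29.45
eef_pos: [0.5867, -0.0152, 0.1808]
tcp_rot: [-180.0, -0.0, 91.0]
contact_force: [-0.4, -0.2, 0.4]
width: 0.0856
gripper_force: 0.0
```

```bash
python3 - <<'E'
from h import *
st=observe()
im=capture("wrist")[:,:,::-1].copy(); im2=capture("top"); hsv=cv2.cvtColor(im,cv2.COLOR_BGR2HSV);H,S,V=cv2.split(hsv)
c=blob((H>105)&(H<130)&(S>120)); r=rectw("wrist",c,.046,st); print("case",r)
# seats
d=np.uint8((V<75)&(S<90)); ns,_=cv2.findContours(d,cv2.RETR_EXTERNAL,cv2.CHAIN_APPROX_NONE)
for q in ns:
    a=cv2.contourArea(q)
    if 900<a<6000:
        (x,y),ax,an=cv2.fitEllipse(q); print("dark",(round(x),round(y)),np.round(ax),onz("wrist",(x,y),.012,st)[:2])
t=cv2.minAreaRect(c); cv2.drawContours(im,[np.int32(cv2.boxPoints(t))],0,(0,255,255),1)
cv2.imwrite("pics/c7.png",np.hstack([im,cv2.resize(im2[150:270,400:520,::-1],(230,420))]))
go((r[0]/1000,r[1]/1000,.017),r[4]%180)
E
```

```text
case [587.2 -15.8 148.3  53.1 -89.3]
dark (222, 253) [56. 61.] [ 0.52832639 -0.07656835]
dark (217, 187) [62. 66.] [ 0.52555641 -0.01015721]
dark (211, 114) [68. 72.] [0.5224205  0.05567297]
dark (372, 154) [  6. 335.] [0.66890019 0.02336678]
to [ 0.5872 -0.0158  0.017 ] 90.7 : az 0.01 then dxyz mm [ -0.6   0.5 163.8] | now [ 0.5867 -0.0152  0.1808] [-180.     -0.     90.71] t 29.55
```

View pics/c7.png

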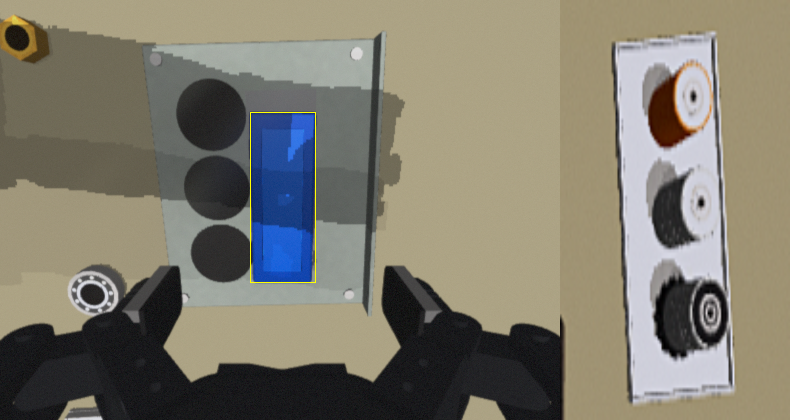

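The three seats are empty, and all three rollers stand upright in the tray. The case at (283,197) is square between the fingers. I'll pick it up now.

>>> arm_command:
  deltas:
    - {"dx": -0.0006,"dy": 0.0004,"dz": 0.02,"ax": 0,"ay": 0,"az": 0,"gripper": 1}
    - {"dx": 0,"dy": 0,"dz": 0.03,"ax": 0,"ay": 0,"az": 0,"gripper": 1}
    - {"dx": 0,"dy": 0,"dz": 0.03,"ax": 0,"ay": 0,"az": 0,"gripper": 1}
    - {"dx": 0,"dy": 0,"dz": 0.03,"ax": 0,"ay": 0,"az": 0,"gripper": 1}
    - {"dx": 0,"dy": 0,"dz": 0.025,"ax": 0,"ay": 0,"az": 0,"gripper": 1}
    - {"dx": 0,"dy": 0,"dz": 0.015,"ax": 0,"ay": 0,"az": 0,"gripper": 1}
    - {"dx": 0,"dy": 0,"dz": 0.008,"ax": 0,"ay": 0,"az": 0,"gripper": 1}
    - {"dx": 0,"dy": 0,"dz": 0.005,"ax": 0,"ay": 0,"az": 0,"gripper": 1}
    - {"dx": 0,"dy": 0,"dz": 0.0035,"ax": 0,"ay": 0,"az": 0,"gripper": 1}
    - {"dx": 0,"dy": 0,"dz": 0,"ax": 0,"ay": 0,"az": 0,"gripper": 0.8}
    - {"dx": 0,"dy": 0,"dz": 0,"ax": 0,"ay": 0,"az": 0,"gripper": 0.7}
    - {"dx": 0,"dy": 0,"dz": 0,"ax": 0,"ay": 0,"az": 0,"gripper": 0.66}
    - {"dx": 0,"dy": 0,"dz": 0,"ax": 0,"ay": 0,"az": 0,"gripper": 0.64}
    - {"dx": 0,"dy": 0,"dz": 0,"ax": 0,"ay": 0,"az": 0,"gripper": 0.6}
    - {"dx": 0,"dy": 0,"dz": 0,"ax": 0,"ay": 0,"az": 0,"gripper": 0.5}
    - {"dx": 0,"dy": 0,"dz": 0,"ax": 0,"ay": 0,"az": 0,"gripper": 0.45}
    - {"dx": 0,"dy": 0,"dz": 0,"ax": 0,"ay": 0,"az": 0,"gripper": 0.45}
    - {"dx": 0,"dy": 0,"dz": 0,"ax": 0,"ay": 0,"az": 0,"gripper": 0.45}
  grip_force: 50

```text
time: 31.35
eef_pos: [0.5874, -0.0158, 0.015]
tcp_rot: [180.0, 0.0, 90.9]
contact_force: [-2.0, 0.8, 5.3]
width: 0.0534
gripper_force: 54.0
```

>>> arm_command:
  deltas:
    - {"dx": 0,"dy": 0,"dz": -0.01,"ax": 0,"ay": 0,"az": 0,"gripper": 0.45}
    - {"dx": 0,"dy": 0,"dz": -0.02,"ax": 0,"ay": 0,"az": 0,"gripper": 0.45}
    - {"dx": 0,"dy": 0,"dz": -0.025,"ax": 0,"ay": 0,"az": 0,"gripper": 0.45}
    - {"dx": 0,"dy": 0,"dz": -0.025,"ax": 0,"ay": 0,"az": 0,"gripper": 0.45}
    - {"dx": 0,"dy": 0,"dz": -0.02,"ax": 0,"ay": 0,"az": 0,"gripper": 0.45}
    - {"dx": 0,"dy": 0,"dz": 0,"ax": 0,"ay": 0,"az": -4,"gripper": 0.45}
    - {"dx": 0,"dy": 0,"dz": 0,"ax": 0,"ay": 0,"az": -7,"gripper": 0.45}
    - {"dx": 0,"dy": 0,"dz": 0,"ax": 0,"ay": 0,"az": -8,"gripper": 0.45}
    - {"dx": 0,"dy": 0,"dz": 0,"ax": 0,"ay": 0,"az": -8,"gripper": 0.45}
    - {"dx": 0,"dy": 0,"dz": 0,"ax": 0,"ay": 0,"az": -8,"gripper": 0.45}
    - {"dx": 0,"dy": 0,"dz": 0,"ax": 0,"ay": 0,"az": -8,"gripper": 0.45}
    - {"dx": 0,"dy": 0,"dz": 0,"ax": 0,"ay": 0,"az": -8,"gripper": 0.45}
    - {"dx": 0,"dy": 0,"dz": 0,"ax": 0,"ay": 0,"az": -8,"gripper": 0.45}
    - {"dx": 0,"dy": 0,"dz": 0,"ax": 0,"ay": 0,"az": -8,"gripper": 0.45}
    - {"dx": 0,"dy": 0,"dz": 0,"ax": 0,"ay": 0,"az": -7,"gripper": 0.45}
    - {"dx": 0,"dy": 0,"dz": 0,"ax": 0,"ay": 0,"az": -4.4,"gripper": 0.45}

```text
time: 32.95
eef_pos: [0.5869, -0.0158, 0.1147]
tcp_rot: [-180.0, -0.0, 169.6]
contact_force: [-0.5, -0.1, -1.9]
width: 0.0534
gripper_force: 53.4
```

>>> arm_command:
  deltas:
    - {"dx": 0.008,"dy": 0.016,"dz": 0,"ax": 0,"ay": 0,"az": 0,"gripper": 0.45}
    - {"dx": 0.015,"dy": 0.03,"dz": 0,"ax": 0,"ay": 0,"az": 0,"gripper": 0.45}
    - {"dx": 0.015,"dy": 0.03,"dz": 0,"ax": 0,"ay": 0,"az": 0,"gripper": 0.45}
    - {"dx": 0.015,"dy": 0.03,"dz": 0,"ax": 0,"ay": 0,"az": 0,"gripper": 0.45}
    - {"dx": 0.015,"dy": 0.03,"dz": 0,"ax": 0,"ay": 0,"az": 0,"gripper": 0.45}
    - {"dx": 0.015,"dy": 0.03,"dz": 0,"ax": 0,"ay": 0,"az": 0,"gripper": 0.45}
    - {"dx": 0.015,"dy": 0.03,"dz": 0,"ax": 0,"ay": 0,"az": 0,"gripper": 0.45}
    - {"dx": 0.015,"dy": 0.03,"dz": 0,"ax": 0,"ay": 0,"az": 0,"gripper": 0.45}
    - {"dx": 0.015,"dy": 0.03,"dz": 0,"ax": 0,"ay": 0,"az": 0,"gripper": 0.45}
    - {"dx": 0.015,"dy": 0.03,"dz": 0,"ax": 0,"ay": 0,"az": 0,"gripper": 0.45}
    - {"dx": 0.015,"dy": 0.03,"dz": 0,"ax": 0,"ay": 0,"az": 0,"gripper": 0.45}
    - {"dx": 0.008,"dy": 0.016,"dz": 0,"ax": 0,"ay": 0,"az": 0,"gripper": 0.45}
    - {"dx": 0,"dy": 0,"dz": 0,"ax": 0,"ay": 0,"az": 0,"gripper": 0.45}

```text
time: 34.25
eef_pos: [0.4844, 0.3433, 0.1144]
tcp_rot: [180.0, -0.0, 169.4]
contact_force: [0.0, -0.9, -4.2]
width: 0.0533
gripper_force: 53.5
```

```bash
python3 - <<'E'
from h import *
# pad from the first top picture: whole pad incl. border, green edges
im=cv2.imread("pics/top0.png"); hsv=cv2.cvtColor(im,cv2.COLOR_BGR2HSV); H,S,V=cv2.split(hsv)
m=((H>40)&(H<95)&(S>45)).astype(np.uint8); m=cv2.morphologyEx(m,cv2.MORPH_CLOSE,np.ones((5,5)))
pad=blob(m,(160,150,240,260)); print("pad",rectw("top",pad,.004),len(pad))
st=observe(); w=capture("wrist")[:,:,::-1].copy(); print(st["eef_pos"],st["tcp_rot"],st["width"],st["contact_force"],st["time"])
import json; json.dump({k:np.asarray(v).tolist() for k,v in st.items()},open("w8.json","w")); cv2.imwrite("pics/w8.png",w)
E
```

```text
pad [485.1 341.1 200.3 105.  -10.7] 219
[0.48442852 0.34325779 0.11444418] [ 1.79994215e+02 -1.08535331e-02  1.69392645e+02] 0.05327367330918738 [ 0.02534967 -0.94796499 -4.18734968] 34.25
```

View pics/w8.png

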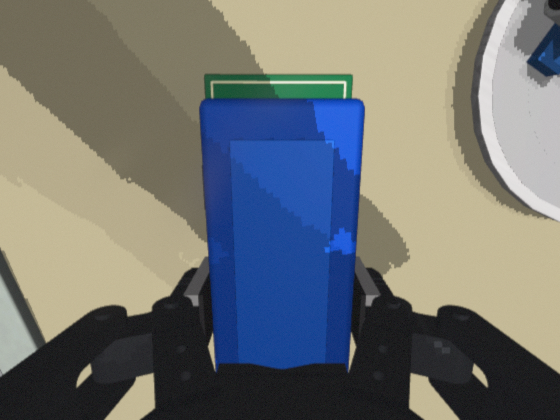

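The wrist view shows the case held straight, with its near edge at row 100 from column 203 to 362. The pad's near edge is at row 75 from column 205 to 353. Both edges are level in the picture, so case and pad are parallel.

```bash
python3 - <<'E'
from h import *
import json
st=json.load(open("w8.json")); e=np.array(st["eef_pos"][:2])
a,b=[onz("wrist",u,.004,st)[:2] for u in((205,75),(353,75))]; ax=np.array([np.cos(np.radians(-10.7)),np.sin(np.radians(-10.7))])
print("pad edge len",np.linalg.norm(a-b),"dir",np.degrees(np.arctan2(*(b-a)[::-1])),"centre",(a+b)/2+ax*.100)
z=.046+.0996
a,b=[onz("wrist",u,z,st)[:2] for u in((203,99),(363,99))]; t=np.array([np.cos(np.radians(st["tcp_rot"][2])),np.sin(np.radians(st["tcp_rot"][2]))])
print("case edge len",np.linalg.norm(a-b),"dir",np.degrees(np.arctan2(*(b-a)[::-1])),"centre-tcp",(a+b)/2-t*.075-e)
E
```

```text
pad edge len 0.10391340190324906 dir 79.47113263946683 centre [0.48624145 0.3408986 ]
case edge len 0.05053140027814859 dir 79.47212599760788 centre-tcp [0.00120991 0.00029696]
```

>>> arm_command:
  deltas:
    - {"dx": -0.001,"dy": -0.0024,"dz": 0.01,"ax": 0,"ay": 0,"az": 0,"gripper": 0.45}
    - {"dx": 0,"dy": 0,"dz": 0.02,"ax": 0,"ay": 0,"az": 0,"gripper": 0.45}
    - {"dx": 0,"dy": 0,"dz": 0.025,"ax": 0,"ay": 0,"az": 0,"gripper": 0.45}
    - {"dx": 0,"dy": 0,"dz": 0.02,"ax": 0,"ay": 0,"az": 0,"gripper": 0.45}
    - {"dx": 0,"dy": 0,"dz": 0.015,"ax": 0,"ay": 0,"az": 0,"gripper": 0.45}
    - {"dx": 0,"dy": 0,"dz": 0.008,"ax": 0,"ay": 0,"az": 0,"gripper": 0.45}
    - {"dx": 0,"dy": 0,"dz": 0.004,"ax": 0,"ay": 0,"az": 0,"gripper": 0.45}
    - {"dx": 0,"dy": 0,"dz": 0.0025,"ax": 0,"ay": 0,"az": 0,"gripper": 0.45}
    - {"dx": 0,"dy": 0,"dz": 0,"ax": 0,"ay": 0,"az": 0,"gripper": 0.45}
    - {"dx": 0,"dy": 0,"dz": 0,"ax": 0,"ay": 0,"az": 0,"gripper": 0.45}

```text
time: 35.3
eef_pos: [0.4865, 0.3389, 0.0106]
tcp_rot: [180.0, 0.0, 169.3]
contact_force: [-0.2, 0.2, -2.3]
width: 0.0533
gripper_force: 53.5
```

```bash
python3 - <<'E'
from h import *
go((.4848,.3408,.007),169.4)
capture("top"); go((.4848,.3408,.007),169.4); capture("top"); go((.4848,.3408,.007),169.4)
E
```

```text
to [0.4848 0.3408 0.007 ] 169.4 : az -0.1 then dxyz mm [2.1 1.6 3.6] | now [0.4865 0.3389 0.0106] [1.7996e+02 5.0000e-02 1.6930e+02] t 35.3
to [0.4848 0.3408 0.007 ] 169.4 : az -0.11 then dxyz mm [2.  1.6 3.5] | now [0.4865 0.3389 0.0105] [1.7996e+02 4.0000e-02 1.6929e+02] t 35.35
to [0.4848 0.3408 0.007 ] 169.4 : az -0.1 then dxyz mm [2.  1.6 3.5] | now [0.4865 0.3389 0.0105] [1.7996e+02 4.0000e-02 1.6930e+02] t 35.4
```

>>> arm_command:
  deltas:
    - {"dx": 0.001,"dy": 0.0008,"dz": 0,"ax": 0,"ay": 0,"az": -0.1,"gripper": 0.45}
    - {"dx": 0.001,"dy": 0.0008,"dz": 0,"ax": 0,"ay": 0,"az": 0,"gripper": 0.45}
    - {"dx": 0,"dy": 0,"dz": 0.0015,"ax": 0,"ay": 0,"az": 0,"gripper": 0.45}
    - {"dx": 0,"dy": 0,"dz": 0.0015,"ax": 0,"ay": 0,"az": 0,"gripper": 0.45}
    - {"dx": 0,"dy": 0,"dz": 0,"ax": 0,"ay": 0,"az": 0,"gripper": 0.45}
    - {"dx": 0,"dy": 0,"dz": 0,"ax": 0,"ay": 0,"az": 0,"gripper": 0.45}

```text
time: 36.0
eef_pos: [0.4846, 0.3407, 0.007]
tcp_rot: [180.0, 0.0, 169.4]
contact_force: [-1.6, -0.6, 0.5]
width: 0.0532
gripper_force: 53.9
```

>>> arm_command:
  deltas:
    - {"dx": 0,"dy": 0,"dz": 0.0004,"ax": 0,"ay": 0,"az": 0,"gripper": 0.45}
    - {"dx": 0,"dy": 0,"dz": 0,"ax": 0,"ay": 0,"az": 0,"gripper": 0.65}
    - {"dx": 0,"dy": 0,"dz": 0,"ax": 0,"ay": 0,"az": 0,"gripper": 0.75}
    - {"dx": 0,"dy": 0,"dz": 0,"ax": 0,"ay": 0,"az": 0,"gripper": 0.9}
    - {"dx": 0,"dy": 0,"dz": 0,"ax": 0,"ay": 0,"az": 0,"gripper": 1}
    - {"dx": 0,"dy": 0,"dz": 0,"ax": 0,"ay": 0,"az": 0,"gripper": 1}
    - {"dx": 0,"dy": 0,"dz": -0.02,"ax": 0,"ay": 0,"az": 0,"gripper": 1}
    - {"dx": 0,"dy": 0,"dz": -0.03,"ax": 0,"ay": 0,"az": 0,"gripper": 1}
    - {"dx": 0,"dy": 0,"dz": -0.03,"ax": 0,"ay": 0,"az": 0,"gripper": 1}
    - {"dx": 0,"dy": 0,"dz": -0.04,"ax": 0,"ay": 0,"az": 0,"gripper": 1}
    - {"dx": 0,"dy": 0,"dz": -0.04,"ax": 0,"ay": 0,"az": 0,"gripper": 1}
    - {"dx": 0,"dy": 0,"dz": -0.03,"ax": 0,"ay": 0,"az": 0,"gripper": 1}
    - {"dx": 0,"dy": 0,"dz": 0,"ax": 0,"ay": 0,"az": 0,"gripper": 1}
    - {"dx": 0,"dy": 0,"dz": 0,"ax": 0,"ay": 0,"az": 0,"gripper": 1}
    - {"dx": 0,"dy": 0,"dz": 0,"ax": 0,"ay": 0,"az": 0,"gripper": 1}

```text
time: 37.5
eef_pos: [0.4842, 0.3404, 0.1952]
tcp_rot: [-179.9, -0.1, 169.4]
contact_force: [0.1, 0.2, 0.3]
width: 0.0849
gripper_force: 0.0
```

```bash
python3 - <<'E'
from h import *
st=observe(); w=capture("wrist")[:,:,::-1].copy(); H,S,V=cv2.split(cv2.cvtColor(w,cv2.COLOR_BGR2HSV))
c=blob((H>105)&(H<130)&(S>120)); print("case",rectw("wrist",c,.038,st))
m=(((H>40)&(H<95)&(S>60))|((H>105)&(H<130)&(S>120))).astype(np.uint8); m=cv2.morphologyEx(m,cv2.MORPH_CLOSE,np.ones((9,9)))
p=blob(m); print("pad",rectw("wrist",p,.004,st)); print(st["eef_pos"],st["time"],cv2.boundingRect(p))
go((.4055,-.3446,.18),4.9)
cv2.imwrite("pics/w9.png",w)
E
```

```text
case [484.6 340.6 147.3  53.3 -10.5]
pad [485.  340.4 199.5 104.9 -10.6]
[0.48415648 0.34037108 0.19516568] 37.5 (227, 85, 112, 196)
to [ 0.4055 -0.3446  0.18  ] 4.9 : az 164.49 then dxyz mm [-136.9  675.8   15.1] | now [0.4842 0.3404 0.1951] [-1.7992e+02 -9.0000e-02  1.6939e+02] t 37.55
```

View pics/w9.png

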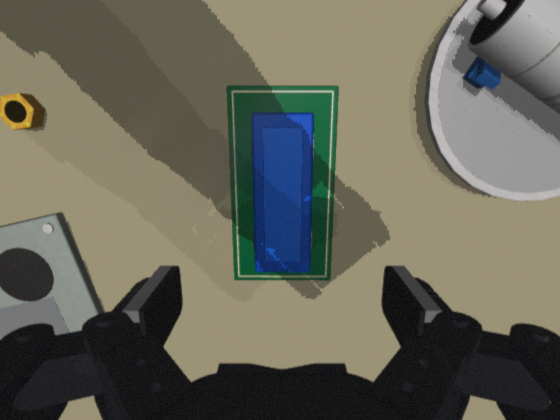

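The case is within 0.5 mm of the pad's centre and parallel to it. I'll fetch the rollers now, sprocket first.

>>> arm_command:
  deltas:
    - {"dx": 0,"dy": 0,"dz": 0,"ax": 0,"ay": 0,"az": 8.2,"gripper": 1}
    - {"dx": 0,"dy": 0,"dz": 0,"ax": 0,"ay": 0,"az": 8.2,"gripper": 1}
    - {"dx": 0,"dy": 0,"dz": 0,"ax": 0,"ay": 0,"az": 8.2,"gripper": 1}
    - {"dx": 0,"dy": 0,"dz": 0,"ax": 0,"ay": 0,"az": 8.2,"gripper": 1}
    - {"dx": 0,"dy": 0,"dz": 0,"ax": 0,"ay": 0,"az": 8.2,"gripper": 1}
    - {"dx": 0,"dy": 0,"dz": 0,"ax": 0,"ay": 0,"az": 8.2,"gripper": 1}
    - {"dx": 0,"dy": 0,"dz": 0,"ax": 0,"ay": 0,"az": 8.2,"gripper": 1}
    - {"dx": 0,"dy": 0,"dz": 0,"ax": 0,"ay": 0,"az": 8.2,"gripper": 1}
    - {"dx": 0,"dy": 0,"dz": 0,"ax": 0,"ay": 0,"az": 8.2,"gripper": 1}
    - {"dx": 0,"dy": 0,"dz": 0,"ax": 0,"ay": 0,"az": 8.2,"gripper": 1}
    - {"dx": 0,"dy": 0,"dz": 0,"ax": 0,"ay": 0,"az": 8.2,"gripper": 1}
    - {"dx": 0,"dy": 0,"dz": 0,"ax": 0,"ay": 0,"az": 8.2,"gripper": 1}
    - {"dx": 0,"dy": 0,"dz": 0,"ax": 0,"ay": 0,"az": 8.2,"gripper": 1}
    - {"dx": 0,"dy": 0,"dz": 0,"ax": 0,"ay": 0,"az": 8.2,"gripper": 1}
    - {"dx": 0,"dy": 0,"dz": 0,"ax": 0,"ay": 0,"az": 8.2,"gripper": 1}
    - {"dx": 0,"dy": 0,"dz": 0,"ax": 0,"ay": 0,"az": 8.2,"gripper": 1}
    - {"dx": 0,"dy": 0,"dz": 0,"ax": 0,"ay": 0,"az": 8.2,"gripper": 1}
    - {"dx": 0,"dy": 0,"dz": 0,"ax": 0,"ay": 0,"az": 8.2,"gripper": 1}
    - {"dx": 0,"dy": 0,"dz": 0,"ax": 0,"ay": 0,"az": 8.2,"gripper": 1}
    - {"dx": 0,"dy": 0,"dz": 0,"ax": 0,"ay": 0,"az": 8.5,"gripper": 1}

```text
time: 39.55
eef_pos: [0.4843, 0.3404, 0.1953]
tcp_rot: [179.9, 0.1, 4.8]
contact_force: [0.1, -0.4, -0.4]
width: 0.0855
gripper_force: 0.0
```

>>> arm_command:
  deltas:
    - {"dx": -0.0043,"dy": 0.021,"dz": 0,"ax": 0,"ay": 0,"az": 0,"gripper": 1}
    - {"dx": -0.0085,"dy": 0.042,"dz": 0,"ax": 0,"ay": 0,"az": 0,"gripper": 1}
    - {"dx": -0.0085,"dy": 0.042,"dz": 0,"ax": 0,"ay": 0,"az": 0,"gripper": 1}
    - {"dx": -0.0085,"dy": 0.042,"dz": 0,"ax": 0,"ay": 0,"az": 0,"gripper": 1}
    - {"dx": -0.0085,"dy": 0.042,"dz": 0,"ax": 0,"ay": 0,"az": 0,"gripper": 1}
    - {"dx": -0.0085,"dy": 0.042,"dz": 0,"ax": 0,"ay": 0,"az": 0,"gripper": 1}
    - {"dx": -0.0085,"dy": 0.042,"dz": 0,"ax": 0,"ay": 0,"az": 0,"gripper": 1}
    - {"dx": -0.0085,"dy": 0.042,"dz": 0,"ax": 0,"ay": 0,"az": 0,"gripper": 1}
    - {"dx": -0.0085,"dy": 0.042,"dz": 0,"ax": 0,"ay": 0,"az": 0,"gripper": 1}
    - {"dx": -0.0085,"dy": 0.042,"dz": 0,"ax": 0,"ay": 0,"az": 0,"gripper": 1}
    - {"dx": -0.0085,"dy": 0.042,"dz": 0,"ax": 0,"ay": 0,"az": 0,"gripper": 1}
    - {"dx": -0.0085,"dy": 0.042,"dz": 0,"ax": 0,"ay": 0,"az": 0,"gripper": 1}
    - {"dx": -0.0085,"dy": 0.042,"dz": 0,"ax": 0,"ay": 0,"az": 0,"gripper": 1}
    - {"dx": -0.0085,"dy": 0.042,"dz": 0,"ax": 0,"ay": 0,"az": 0,"gripper": 1}
    - {"dx": -0.0085,"dy": 0.042,"dz": 0,"ax": 0,"ay": 0,"az": 0,"gripper": 1}
    - {"dx": -0.0085,"dy": 0.042,"dz": 0,"ax": 0,"ay": 0,"az": 0,"gripper": 1}
    - {"dx": -0.005,"dy": 0.025,"dz": 0,"ax": 0,"ay": 0,"az": 0,"gripper": 1}
    - {"dx": 0,"dy": 0,"dz": 0,"ax": 0,"ay": 0,"az": 0,"gripper": 1}
    - {"dx": 0,"dy": 0,"dz": 0,"ax": 0,"ay": 0,"az": 0,"gripper": 1}

```text
time: 41.45
eef_pos: [0.4079, -0.3447, 0.1954]
tcp_rot: [-179.9, 0.1, 5.0]
contact_force: [-0.2, 0.2, -0.3]
width: 0.0854
gripper_force: 0.0
```

```bash
python3 - <<'E'
from h import *
capture("top"); go((.4055,-.3446,.072),4.9)
E
```

```text
to [ 0.4055 -0.3446  0.072 ] 4.9 : az 0.2 then dxyz mm [ -2.7   0.2 123.7] | now [ 0.4082 -0.3442  0.1957] [-1.7993e+02  5.0000e-02  5.1000e+00] t 41.5
```

>>> arm_command:
  deltas:
    - {"dx": -0.0025,"dy": 0,"dz": 0.02,"ax": 0,"ay": 0,"az": 0.1,"gripper": 1}
    - {"dx": 0,"dy": 0,"dz": 0.03,"ax": 0,"ay": 0,"az": 0,"gripper": 1}
    - {"dx": 0,"dy": 0,"dz": 0.03,"ax": 0,"ay": 0,"az": 0,"gripper": 1}
    - {"dx": 0,"dy": 0,"dz": 0.02,"ax": 0,"ay": 0,"az": 0,"gripper": 1}
    - {"dx": 0,"dy": 0,"dz": 0.015,"ax": 0,"ay": 0,"az": 0,"gripper": 1}
    - {"dx": 0,"dy": 0,"dz": 0.008,"ax": 0,"ay": 0,"az": 0,"gripper": 1}
    - {"dx": 0,"dy": 0,"dz": 0,"ax": 0,"ay": 0,"az": 0,"gripper": 1}
    - {"dx": 0,"dy": 0,"dz": 0,"ax": 0,"ay": 0,"az": 0,"gripper": 1}

```text
time: 42.3
eef_pos: [0.4062, -0.3449, 0.0742]
tcp_rot: [180.0, -0.0, 5.0]
contact_force: [-0.1, -0.3, -0.1]
width: 0.0854
gripper_force: 0.0
```

```bash
python3 - <<'E'
from h import *
go((.4055,-.3446,.072),4.9)
E
```

```text
to [ 0.4055 -0.3446  0.072 ] 4.9 : az 0.13 then dxyz mm [-0.7 -0.4  2.2] | now [ 0.4062 -0.3449  0.0742] [ 1.7997e+02 -3.0000e-02  5.0300e+00] t 42.3
```

>>> arm_command:
  deltas:
    - {"dx": -0.0007,"dy": -0.0003,"dz": 0.002,"ax": 0,"ay": 0,"az": 0.1,"gripper": 1}
    - {"dx": 0,"dy": 0,"dz": 0,"ax": 0,"ay": 0,"az": 0,"gripper": 0.7}
    - {"dx": 0,"dy": 0,"dz": 0,"ax": 0,"ay": 0,"az": 0,"gripper": 0.65}
    - {"dx": 0,"dy": 0,"dz": 0,"ax": 0,"ay": 0,"az": 0,"gripper": 0.62}
    - {"dx": 0,"dy": 0,"dz": 0,"ax": 0,"ay": 0,"az": 0,"gripper": 0.6}
    - {"dx": 0,"dy": 0,"dz": 0,"ax": 0,"ay": 0,"az": 0,"gripper": 0.5}
    - {"dx": 0,"dy": 0,"dz": 0,"ax": 0,"ay": 0,"az": 0,"gripper": 0.4}
    - {"dx": 0,"dy": 0,"dz": 0,"ax": 0,"ay": 0,"az": 0,"gripper": 0.4}
    - {"dx": 0,"dy": 0,"dz": 0,"ax": 0,"ay": 0,"az": 0,"gripper": 0.4}
  grip_force: 45

```text
time: 43.2
eef_pos: [0.4051, -0.3448, 0.0719]
tcp_rot: [-180.0, -0.0, 4.9]
contact_force: [-1.4, 2.2, 5.0]
width: 0.0494
gripper_force: 39.0
```

```bash
python3 - <<'E'
from h import *
st=observe(); print(st["width"],st["contact_force"]); go((.5221,.0532,.0800),4.9); 
E
```

```text
0.04935184945225621 [-1.42946814  2.17529477  4.95055842]
to [0.5221 0.0532 0.08  ] 4.9 : az -0.01 then dxyz mm [ 150.5 -386.5   -8.1] | now [ 0.4051 -0.3448  0.0719] [-1.80e+02 -1.00e-02  4.89e+00] t 43.2
```

>>> arm_command:
  deltas:
    - {"dx": 0,"dy": 0,"dz": -0.01,"ax": 0,"ay": 0,"az": 0,"gripper": 0.4}
    - {"dx": 0,"dy": 0,"dz": -0.025,"ax": 0,"ay": 0,"az": 0,"gripper": 0.4}
    - {"dx": 0,"dy": 0,"dz": -0.03,"ax": 0,"ay": 0,"az": 0,"gripper": 0.4}
    - {"dx": 0,"dy": 0,"dz": -0.025,"ax": 0,"ay": 0,"az": 0,"gripper": 0.4}
    - {"dx": 0.0063,"dy": -0.016,"dz": 0,"ax": 0,"ay": 0,"az": 0,"gripper": 0.4}
    - {"dx": 0.0131,"dy": -0.0338,"dz": 0,"ax": 0,"ay": 0,"az": 0,"gripper": 0.4}
    - {"dx": 0.0131,"dy": -0.0338,"dz": 0,"ax": 0,"ay": 0,"az": 0,"gripper": 0.4}
    - {"dx": 0.0131,"dy": -0.0338,"dz": 0,"ax": 0,"ay": 0,"az": 0,"gripper": 0.4}
    - {"dx": 0.0131,"dy": -0.0338,"dz": 0,"ax": 0,"ay": 0,"az": 0,"gripper": 0.4}
    - {"dx": 0.0131,"dy": -0.0338,"dz": 0,"ax": 0,"ay": 0,"az": 0,"gripper": 0.4}
    - {"dx": 0.0131,"dy": -0.0338,"dz": 0,"ax": 0,"ay": 0,"az": 0,"gripper": 0.4}
    - {"dx": 0.0131,"dy": -0.0338,"dz": 0,"ax": 0,"ay": 0,"az": 0,"gripper": 0.4}
    - {"dx": 0.0131,"dy": -0.0338,"dz": 0,"ax": 0,"ay": 0,"az": 0,"gripper": 0.4}
    - {"dx": 0.0131,"dy": -0.0338,"dz": 0,"ax": 0,"ay": 0,"az": 0,"gripper": 0.4}
    - {"dx": 0.0131,"dy": -0.0338,"dz": 0,"ax": 0,"ay": 0,"az": 0,"gripper": 0.4}
    - {"dx": 0.0132,"dy": -0.0325,"dz": 0,"ax": 0,"ay": 0,"az": 0,"gripper": 0.4}

```text
time: 44.8
eef_pos: [0.5214, 0.0553, 0.1606]
tcp_rot: [-180.0, 0.1, 4.9]
contact_force: [0.0, 0.4, -5.3]
width: 0.0492
gripper_force: 40.3
```

>>> arm_command:
  deltas:
    - {"dx": 0,"dy": 0,"dz": 0,"ax": 0,"ay": 0,"az": -4,"gripper": 0.4}
    - {"dx": 0,"dy": 0,"dz": 0,"ax": 0,"ay": 0,"az": -8,"gripper": 0.4}
    - {"dx": 0,"dy": 0,"dz": 0,"ax": 0,"ay": 0,"az": -8,"gripper": 0.4}
    - {"dx": 0,"dy": 0,"dz": 0,"ax": 0,"ay": 0,"az": -8,"gripper": 0.4}
    - {"dx": 0,"dy": 0,"dz": 0,"ax": 0,"ay": 0,"az": -8,"gripper": 0.4}
    - {"dx": 0,"dy": 0,"dz": 0,"ax": 0,"ay": 0,"az": -8,"gripper": 0.4}
    - {"dx": 0,"dy": 0,"dz": 0,"ax": 0,"ay": 0,"az": -8,"gripper": 0.4}
    - {"dx": 0,"dy": 0,"dz": 0,"ax": 0,"ay": 0,"az": -8,"gripper": 0.4}
    - {"dx": 0,"dy": 0,"dz": 0,"ax": 0,"ay": 0,"az": -8,"gripper": 0.4}
    - {"dx": 0,"dy": 0,"dz": 0,"ax": 0,"ay": 0,"az": -8,"gripper": 0.4}
    - {"dx": 0,"dy": 0,"dz": 0,"ax": 0,"ay": 0,"az": -8,"gripper": 0.4}
    - {"dx": 0,"dy": 0,"dz": 0,"ax": 0,"ay": 0,"az": -3.4,"gripper": 0.4}
    - {"dx": 0,"dy": 0,"dz": 0.03,"ax": 0,"ay": 0,"az": 0,"gripper": 0.4}
    - {"dx": 0,"dy": 0,"dz": 0.025,"ax": 0,"ay": 0,"az": 0,"gripper": 0.4}
    - {"dx": 0,"dy": 0,"dz": 0.015,"ax": 0,"ay": 0,"az": 0,"gripper": 0.4}
    - {"dx": 0,"dy": 0,"dz": 0,"ax": 0,"ay": 0,"az": 0,"gripper": 0.4}
    - {"dx": 0,"dy": 0,"dz": 0,"ax": 0,"ay": 0,"az": 0,"gripper": 0.4}
    - {"dx": 0,"dy": 0,"dz": 0,"ax": 0,"ay": 0,"az": 0,"gripper": 0.4}

```text
time: 46.6
eef_pos: [0.5224, 0.0533, 0.0924]
tcp_rot: [179.9, -0.0, 92.3]
contact_force: [0.7, -0.9, -5.8]
width: 0.0493
gripper_force: 41.0
```

```bash
python3 - <<'E'
from h import *
go((.5221,.0529,.0800),92.25); 
E
```

```text
to [0.5221 0.0529 0.08  ] 92.25 : az 0.05 then dxyz mm [-0.4 -0.3 12.4] | now [0.5224 0.0533 0.0924] [179.93  -0.    92.3 ] t 46.6
```

>>> arm_command:
  deltas:
    - {"dx": -0.0004,"dy": -0.0003,"dz": 0.006,"ax": 0,"ay": 0,"az": 0,"gripper": 0.4}
    - {"dx": 0,"dy": 0,"dz": 0.003,"ax": 0,"ay": 0,"az": 0,"gripper": 0.4}
    - {"dx": 0,"dy": 0,"dz": 0.0015,"ax": 0,"ay": 0,"az": 0,"gripper": 0.4}
    - {"dx": 0,"dy": 0,"dz": 0.0012,"ax": 0,"ay": 0,"az": 0,"gripper": 0.4}
    - {"dx": 0,"dy": 0,"dz": 0,"ax": 0,"ay": 0,"az": 0,"gripper": 0.4}
    - {"dx": 0,"dy": 0,"dz": 0,"ax": 0,"ay": 0,"az": 0,"gripper": 0.4}

```text
time: 47.2
eef_pos: [0.5219, 0.0528, 0.0799]
tcp_rot: [180.0, -0.0, 92.3]
contact_force: [-1.6, 0.4, -1.8]
width: 0.049
gripper_force: 41.2
```

>>> arm_command:
  deltas:
    - {"dx": 0,"dy": 0,"dz": 0.0004,"ax": 0,"ay": 0,"az": 0,"gripper": 0.4}
    - {"dx": 0,"dy": 0,"dz": 0,"ax": 0,"ay": 0,"az": 0,"gripper": 0.7}
    - {"dx": 0,"dy": 0,"dz": 0,"ax": 0,"ay": 0,"az": 0,"gripper": 0.9}
    - {"dx": 0,"dy": 0,"dz": 0,"ax": 0,"ay": 0,"az": 0,"gripper": 1}
    - {"dx": 0,"dy": 0,"dz": 0,"ax": 0,"ay": 0,"az": 0,"gripper": 1}
    - {"dx": 0,"dy": 0,"dz": -0.02,"ax": 0,"ay": 0,"az": 0,"gripper": 1}
    - {"dx": 0,"dy": 0,"dz": -0.03,"ax": 0,"ay": 0,"az": 0,"gripper": 1}
    - {"dx": 0,"dy": 0,"dz": -0.03,"ax": 0,"ay": 0,"az": 0,"gripper": 1}
    - {"dx": 0,"dy": 0,"dz": -0.03,"ax": 0,"ay": 0,"az": 0,"gripper": 1}
    - {"dx": 0,"dy": 0,"dz": 0,"ax": 0,"ay": 0,"az": 8,"gripper": 1}
    - {"dx": 0,"dy": 0,"dz": 0,"ax": 0,"ay": 0,"az": 8,"gripper": 1}
    - {"dx": 0,"dy": 0,"dz": 0,"ax": 0,"ay": 0,"az": 8,"gripper": 1}
    - {"dx": 0,"dy": 0,"dz": 0,"ax": 0,"ay": 0,"az": 8,"gripper": 1}
    - {"dx": 0,"dy": 0,"dz": 0,"ax": 0,"ay": 0,"az": 8,"gripper": 1}
    - {"dx": 0,"dy": 0,"dz": 0,"ax": 0,"ay": 0,"az": 8,"gripper": 1}
    - {"dx": 0,"dy": 0,"dz": 0,"ax": 0,"ay": 0,"az": 8,"gripper": 1}
    - {"dx": 0,"dy": 0,"dz": 0,"ax": 0,"ay": 0,"az": 8,"gripper": 1}
    - {"dx": 0,"dy": 0,"dz": 0,"ax": 0,"ay": 0,"az": 8,"gripper": 1}
    - {"dx": 0,"dy": 0,"dz": 0,"ax": 0,"ay": 0,"az": 8,"gripper": 1}
    - {"dx": 0,"dy": 0,"dz": 0,"ax": 0,"ay": 0,"az": 7.3,"gripper": 1}

```text
time: 49.2
eef_pos: [0.5218, 0.0526, 0.1894]
tcp_rot: [180.0, -0.0, 4.7]
contact_force: [0.1, 0.2, 0.3]
width: 0.0854
gripper_force: 0.0
```

>>> arm_command:
  deltas:
    - {"dx": -0.0036,"dy": 0.019,"dz": 0,"ax": 0,"ay": 0,"az": 0,"gripper": 1}
    - {"dx": -0.0068,"dy": 0.035,"dz": 0,"ax": 0,"ay": 0,"az": 0,"gripper": 1}
    - {"dx": -0.0068,"dy": 0.035,"dz": 0,"ax": 0,"ay": 0,"az": 0,"gripper": 1}
    - {"dx": -0.0068,"dy": 0.035,"dz": 0,"ax": 0,"ay": 0,"az": 0,"gripper": 1}
    - {"dx": -0.0068,"dy": 0.035,"dz": 0,"ax": 0,"ay": 0,"az": 0,"gripper": 1}
    - {"dx": -0.0068,"dy": 0.035,"dz": 0,"ax": 0,"ay": 0,"az": 0,"gripper": 1}
    - {"dx": -0.0068,"dy": 0.035,"dz": 0,"ax": 0,"ay": 0,"az": 0,"gripper": 1}
    - {"dx": -0.0068,"dy": 0.035,"dz": 0,"ax": 0,"ay": 0,"az": 0,"gripper": 1}
    - {"dx": -0.0068,"dy": 0.035,"dz": 0,"ax": 0,"ay": 0,"az": 0,"gripper": 1}
    - {"dx": -0.0068,"dy": 0.035,"dz": 0,"ax": 0,"ay": 0,"az": 0,"gripper": 1}
    - {"dx": -0.0068,"dy": 0.035,"dz": 0,"ax": 0,"ay": 0,"az": 0,"gripper": 1}
    - {"dx": -0.003,"dy": 0.017,"dz": 0,"ax": 0,"ay": 0,"az": 0,"gripper": 1}
    - {"dx": 0,"dy": 0,"dz": 0,"ax": 0,"ay": 0,"az": 0,"gripper": 1}
    - {"dx": 0,"dy": 0,"dz": 0,"ax": 0,"ay": 0,"az": 0,"gripper": 1}
    - {"dx": 0,"dy": 0,"dz": 0,"ax": 0,"ay": 0,"az": 0,"gripper": 1}

```text
time: 50.7
eef_pos: [0.4814, -0.3372, 0.1895]
tcp_rot: [-180.0, -0.0, 5.1]
contact_force: [0.1, 0.5, 0.9]
width: 0.0857
gripper_force: 0.0
```

```bash
python3 - <<'E'
from h import *
im=capture("top"); cv2.imwrite("pics/t10.png",cv2.resize(im[130:260,275:395,::-1],None,fx=4,fy=4,interpolation=cv2.INTER_CUBIC))
go((.4813,-.3382,.0709),5.0); 
E
```

```text
to [ 0.4813 -0.3382  0.0709] 5.0 : az 0.07 then dxyz mm [ -0.3   1.  118.6] | now [ 0.4815 -0.3372  0.1895] [-1.80e+02 -1.00e-02  5.07e+00] t 50.75
```

View pics/t10.png

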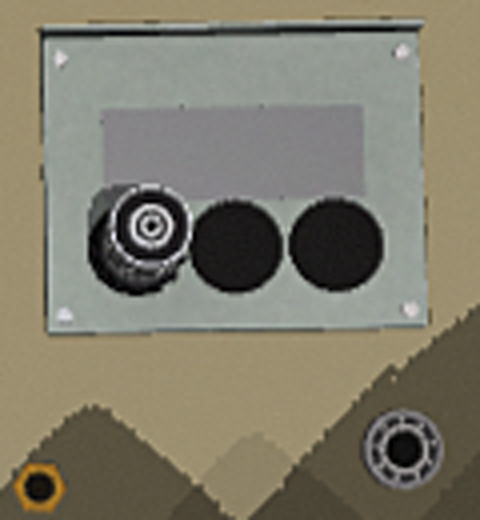

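The sprocket cap is back at crop (151,225), exactly where it was at the start. Zinc is next.

>>> arm_command:
  deltas:
    - {"dx": -0.0003,"dy": 0.001,"dz": 0.02,"ax": 0,"ay": 0,"az": 0,"gripper": 1}
    - {"dx": 0,"dy": 0,"dz": 0.03,"ax": 0,"ay": 0,"az": 0,"gripper": 1}
    - {"dx": 0,"dy": 0,"dz": 0.03,"ax": 0,"ay": 0,"az": 0,"gripper": 1}
    - {"dx": 0,"dy": 0,"dz": 0.02,"ax": 0,"ay": 0,"az": 0,"gripper": 1}
    - {"dx": 0,"dy": 0,"dz": 0.012,"ax": 0,"ay": 0,"az": 0,"gripper": 1}
    - {"dx": 0,"dy": 0,"dz": 0.005,"ax": 0,"ay": 0,"az": 0,"gripper": 1}
    - {"dx": 0,"dy": 0,"dz": 0.0015,"ax": 0,"ay": 0,"az": 0,"gripper": 1}
    - {"dx": 0,"dy": 0,"dz": 0,"ax": 0,"ay": 0,"az": 0,"gripper": 0.7}
    - {"dx": 0,"dy": 0,"dz": 0,"ax": 0,"ay": 0,"az": 0,"gripper": 0.65}
    - {"dx": 0,"dy": 0,"dz": 0,"ax": 0,"ay": 0,"az": 0,"gripper": 0.62}
    - {"dx": 0,"dy": 0,"dz": 0,"ax": 0,"ay": 0,"az": 0,"gripper": 0.6}
    - {"dx": 0,"dy": 0,"dz": 0,"ax": 0,"ay": 0,"az": 0,"gripper": 0.5}
    - {"dx": 0,"dy": 0,"dz": 0,"ax": 0,"ay": 0,"az": 0,"gripper": 0.4}
    - {"dx": 0,"dy": 0,"dz": 0,"ax": 0,"ay": 0,"az": 0,"gripper": 0.4}
    - {"dx": 0,"dy": 0,"dz": 0,"ax": 0,"ay": 0,"az": 0,"gripper": 0.4}

```text
time: 52.25
eef_pos: [0.4811, -0.3392, 0.0715]
tcp_rot: [-180.0, -0.0, 5.0]
contact_force: [-0.9, 3.5, 4.7]
width: 0.0495
gripper_force: 45.5
```

```bash
python3 - <<'E'
from h import *
st=observe(); print(st["width"],st["contact_force"]); go((.5253,-.0105,.0787),5); 
E
```

```text
0.049529773236101915 [-0.9341119   3.45591849  4.71126833]
to [ 0.5253 -0.0105  0.0787] 5 : az -0.0 then dxyz mm [  72.7 -323.6   -7.2] | now [ 0.4811 -0.3392  0.0715] [-1.8e+02 -3.0e-02  5.0e+00] t 52.25
```

>>> arm_command:
  deltas:
    - {"dx": 0,"dy": 0,"dz": -0.01,"ax": 0,"ay": 0,"az": 0,"gripper": 0.4}
    - {"dx": 0,"dy": 0,"dz": -0.025,"ax": 0,"ay": 0,"az": 0,"gripper": 0.4}
    - {"dx": 0,"dy": 0,"dz": -0.03,"ax": 0,"ay": 0,"az": 0,"gripper": 0.4}
    - {"dx": 0,"dy": 0,"dz": -0.03,"ax": 0,"ay": 0,"az": 0,"gripper": 0.4}
    - {"dx": 0.0036,"dy": -0.016,"dz": 0,"ax": 0,"ay": 0,"az": 0,"gripper": 0.4}
    - {"dx": 0.0069,"dy": -0.0305,"dz": 0,"ax": 0,"ay": 0,"az": 0,"gripper": 0.4}
    - {"dx": 0.0069,"dy": -0.0305,"dz": 0,"ax": 0,"ay": 0,"az": 0,"gripper": 0.4}
    - {"dx": 0.0069,"dy": -0.0305,"dz": 0,"ax": 0,"ay": 0,"az": 0,"gripper": 0.4}
    - {"dx": 0.0069,"dy": -0.0305,"dz": 0,"ax": 0,"ay": 0,"az": 0,"gripper": 0.4}
    - {"dx": 0.0069,"dy": -0.0305,"dz": 0,"ax": 0,"ay": 0,"az": 0,"gripper": 0.4}
    - {"dx": 0.0069,"dy": -0.0305,"dz": 0,"ax": 0,"ay": 0,"az": 0,"gripper": 0.4}
    - {"dx": 0.0069,"dy": -0.0305,"dz": 0,"ax": 0,"ay": 0,"az": 0,"gripper": 0.4}
    - {"dx": 0.0069,"dy": -0.0305,"dz": 0,"ax": 0,"ay": 0,"az": 0,"gripper": 0.4}
    - {"dx": 0.0069,"dy": -0.0305,"dz": 0,"ax": 0,"ay": 0,"az": 0,"gripper": 0.4}
    - {"dx": 0.004,"dy": -0.0205,"dz": 0,"ax": 0,"ay": 0,"az": 0,"gripper": 0.4}
    - {"dx": 0.003,"dy": -0.0126,"dz": 0,"ax": 0,"ay": 0,"az": 0,"gripper": 0.4}

```text
time: 53.85
eef_pos: [0.5245, -0.0087, 0.1651]
tcp_rot: [-180.0, 0.1, 5.1]
contact_force: [-0.5, 1.6, -4.1]
width: 0.0492
gripper_force: 47.6
```

>>> arm_command:
  deltas:
    - {"dx": 0,"dy": 0,"dz": 0,"ax": 0,"ay": 0,"az": -4,"gripper": 0.4}
    - {"dx": 0,"dy": 0,"dz": 0,"ax": 0,"ay": 0,"az": -8,"gripper": 0.4}
    - {"dx": 0,"dy": 0,"dz": 0,"ax": 0,"ay": 0,"az": -8,"gripper": 0.4}
    - {"dx": 0,"dy": 0,"dz": 0,"ax": 0,"ay": 0,"az": -8,"gripper": 0.4}
    - {"dx": 0,"dy": 0,"dz": 0,"ax": 0,"ay": 0,"az": -8,"gripper": 0.4}
    - {"dx": 0,"dy": 0,"dz": 0,"ax": 0,"ay": 0,"az": -8,"gripper": 0.4}
    - {"dx": 0,"dy": 0,"dz": 0,"ax": 0,"ay": 0,"az": -8,"gripper": 0.4}
    - {"dx": 0,"dy": 0,"dz": 0,"ax": 0,"ay": 0,"az": -8,"gripper": 0.4}
    - {"dx": 0,"dy": 0,"dz": 0,"ax": 0,"ay": 0,"az": -8,"gripper": 0.4}
    - {"dx": 0,"dy": 0,"dz": 0,"ax": 0,"ay": 0,"az": -8,"gripper": 0.4}
    - {"dx": 0,"dy": 0,"dz": 0,"ax": 0,"ay": 0,"az": -8,"gripper": 0.4}
    - {"dx": 0,"dy": 0,"dz": 0,"ax": 0,"ay": 0,"az": -3.3,"gripper": 0.4}
    - {"dx": 0,"dy": 0,"dz": 0,"ax": 0,"ay": 0,"az": 0,"gripper": 0.4}
    - {"dx": 0,"dy": 0,"dz": 0.025,"ax": 0,"ay": 0,"az": 0,"gripper": 0.4}
    - {"dx": 0,"dy": 0,"dz": 0.025,"ax": 0,"ay": 0,"az": 0,"gripper": 0.4}
    - {"dx": 0,"dy": 0,"dz": 0.02,"ax": 0,"ay": 0,"az": 0,"gripper": 0.4}
    - {"dx": 0,"dy": 0,"dz": 0,"ax": 0,"ay": 0,"az": 0,"gripper": 0.4}
    - {"dx": 0,"dy": 0,"dz": 0,"ax": 0,"ay": 0,"az": 0,"gripper": 0.4}
    - {"dx": 0,"dy": 0,"dz": 0,"ax": 0,"ay": 0,"az": 0,"gripper": 0.4}

```text
time: 55.75
eef_pos: [0.5257, -0.0107, 0.0971]
tcp_rot: [179.9, 0.0, 92.3]
contact_force: [0.3, 0.0, -3.3]
width: 0.0489
gripper_force: 47.6
```

```bash
python3 - <<'E'
from h import *
go((.5253,-.0106,.079),92.25); 
E
```

```text
to [ 0.5253 -0.0106  0.079 ] 92.25 : az 0.0 then dxyz mm [ 0.2 -0.4 18.1] | now [ 0.5257 -0.0107  0.0971] [1.799e+02 1.000e-02 9.225e+01] t 55.75
```

>>> arm_command:
  deltas:
    - {"dx": 0.0002,"dy": -0.0006,"dz": 0.008,"ax": 0,"ay": 0,"az": 0,"gripper": 0.4}
    - {"dx": 0,"dy": 0,"dz": 0.005,"ax": 0,"ay": 0,"az": 0,"gripper": 0.4}
    - {"dx": 0,"dy": 0,"dz": 0.003,"ax": 0,"ay": 0,"az": 0,"gripper": 0.4}
    - {"dx": 0,"dy": 0,"dz": 0.0012,"ax": 0,"ay": 0,"az": 0,"gripper": 0.4}
    - {"dx": 0,"dy": 0,"dz": 0,"ax": 0,"ay": 0,"az": 0,"gripper": 0.4}
    - {"dx": 0,"dy": 0,"dz": 0,"ax": 0,"ay": 0,"az": 0,"gripper": 0.4}

```text
time: 56.35
eef_pos: [0.5244, -0.0105, 0.0795]
tcp_rot: [-180.0, 0.0, 92.3]
contact_force: [-7.3, 0.6, 10.2]
width: 0.0493
gripper_force: 49.8
```

>>> arm_command:
  deltas:
    - {"dx": 0,"dy": 0.0004,"dz": -0.0004,"ax": 0,"ay": 0,"az": 0,"gripper": 0.4}
    - {"dx": 0,"dy": 0,"dz": 0,"ax": 0,"ay": 0,"az": 0,"gripper": 0.4}
    - {"dx": 0,"dy": 0,"dz": 0,"ax": 0,"ay": 0,"az": 0,"gripper": 0.4}

```text
time: 56.65
eef_pos: [0.5249, -0.0105, 0.0795]
tcp_rot: [-180.0, 0.0, 92.3]
contact_force: [-6.2, 0.2, 6.6]
width: 0.0489
gripper_force: 48.8
```

>>> arm_command:
  deltas:
    - {"dx": 0,"dy": 0,"dz": 0,"ax": 0,"ay": 0,"az": 0,"gripper": 0.7}
    - {"dx": 0,"dy": 0,"dz": 0,"ax": 0,"ay": 0,"az": 0,"gripper": 0.9}
    - {"dx": 0,"dy": 0,"dz": 0,"ax": 0,"ay": 0,"az": 0,"gripper": 1}
    - {"dx": 0,"dy": 0,"dz": 0,"ax": 0,"ay": 0,"az": 0,"gripper": 1}
    - {"dx": 0,"dy": 0,"dz": -0.02,"ax": 0,"ay": 0,"az": 0,"gripper": 1}
    - {"dx": 0,"dy": 0,"dz": -0.03,"ax": 0,"ay": 0,"az": 0,"gripper": 1}
    - {"dx": 0,"dy": 0,"dz": -0.03,"ax": 0,"ay": 0,"az": 0,"gripper": 1}
    - {"dx": 0,"dy": 0,"dz": -0.03,"ax": 0,"ay": 0,"az": 0,"gripper": 1}
    - {"dx": 0,"dy": 0,"dz": 0,"ax": 0,"ay": 0,"az": 8,"gripper": 1}
    - {"dx": 0,"dy": 0,"dz": 0,"ax": 0,"ay": 0,"az": 8,"gripper": 1}
    - {"dx": 0,"dy": 0,"dz": 0,"ax": 0,"ay": 0,"az": 8,"gripper": 1}
    - {"dx": 0,"dy": 0,"dz": 0,"ax": 0,"ay": 0,"az": 8,"gripper": 1}
    - {"dx": 0,"dy": 0,"dz": 0,"ax": 0,"ay": 0,"az": 8,"gripper": 1}
    - {"dx": 0,"dy": 0,"dz": 0,"ax": 0,"ay": 0,"az": 8,"gripper": 1}
    - {"dx": 0,"dy": 0,"dz": 0,"ax": 0,"ay": 0,"az": 8,"gripper": 1}
    - {"dx": 0,"dy": 0,"dz": 0,"ax": 0,"ay": 0,"az": 8,"gripper": 1}
    - {"dx": 0,"dy": 0,"dz": 0,"ax": 0,"ay": 0,"az": 8,"gripper": 1}
    - {"dx": 0,"dy": 0,"dz": 0,"ax": 0,"ay": 0,"az": 8,"gripper": 1}
    - {"dx": 0,"dy": 0,"dz": 0,"ax": 0,"ay": 0,"az": 7,"gripper": 1}

```text
time: 58.55
eef_pos: [0.525, -0.0105, 0.189]
tcp_rot: [180.0, -0.0, 5.0]
contact_force: [-0.9, -0.3, -0.0]
width: 0.0856
gripper_force: 0.0
```

>>> arm_command:
  deltas:
    - {"dx": 0.0029,"dy": 0.0164,"dz": 0,"ax": 0,"ay": 0,"az": 0,"gripper": 1}
    - {"dx": 0,"dy": 0.032,"dz": 0,"ax": 0,"ay": 0,"az": 0,"gripper": 1}
    - {"dx": 0,"dy": 0.032,"dz": 0,"ax": 0,"ay": 0,"az": 0,"gripper": 1}
    - {"dx": 0,"dy": 0.032,"dz": 0,"ax": 0,"ay": 0,"az": 0,"gripper": 1}
    - {"dx": 0,"dy": 0.032,"dz": 0,"ax": 0,"ay": 0,"az": 0,"gripper": 1}
    - {"dx": 0,"dy": 0.032,"dz": 0,"ax": 0,"ay": 0,"az": 0,"gripper": 1}
    - {"dx": 0,"dy": 0.032,"dz": 0,"ax": 0,"ay": 0,"az": 0,"gripper": 1}
    - {"dx": 0,"dy": 0.032,"dz": 0,"ax": 0,"ay": 0,"az": 0,"gripper": 1}
    - {"dx": 0,"dy": 0.032,"dz": 0,"ax": 0,"ay": 0,"az": 0,"gripper": 1}
    - {"dx": 0,"dy": 0.032,"dz": 0,"ax": 0,"ay": 0,"az": 0,"gripper": 1}
    - {"dx": 0,"dy": 0.018,"dz": 0,"ax": 0,"ay": 0,"az": 0,"gripper": 1}
    - {"dx": 0,"dy": 0,"dz": 0,"ax": 0,"ay": 0,"az": 0,"gripper": 1}
    - {"dx": 0,"dy": 0,"dz": 0,"ax": 0,"ay": 0,"az": 0,"gripper": 1}
    - {"dx": 0,"dy": 0,"dz": 0,"ax": 0,"ay": 0,"az": 0,"gripper": 1}

```text
time: 59.95
eef_pos: [0.5575, -0.3307, 0.1891]
tcp_rot: [-180.0, 0.0, 5.4]
contact_force: [-0.6, -0.4, -0.6]
width: 0.0854
gripper_force: 0.0
```

```bash
python3 - <<'E'
from h import *
im=capture("top"); a=cv2.imread("pics/top0.png"); b=im[:,:,::-1]
# compare cap positions with the start picture by template match
for n,(x,y) in {"sprocket":(313,186),"zinc":(339,186),"nut":(285,252),"bearing":(376,242)}.items():
    t=a[y-9:y+10,x-9:x+10]; s=b[y-17:y+18,x-17:x+18]; r=cv2.matchTemplate(np.ascontiguousarray(s),t,cv2.TM_CCOEFF_NORMED); _,m,_,l=cv2.minMaxLoc(r)
    print(n,np.array(l)-8,round(m,3))
go((.557,-.3313,.0638),5.3)
E
```

```text
sprocket [0 0] 0.952
zinc [0 0] 0.884
nut [0 0] 0.909
bearing [0 0] 0.949
to [ 0.557  -0.3313  0.0638] 5.3 : az 0.09 then dxyz mm [ -0.7   0.6 125.4] | now [ 0.5576 -0.3306  0.1892] [-180.     -0.      5.39] t 60.0
```

Everything put back so far matches the first picture to within a pixel. The orange roller is next.

>>> arm_command:
  deltas:
    - {"dx": -0.0006,"dy": 0.0005,"dz": 0.02,"ax": 0,"ay": 0,"az": 0.1,"gripper": 1}
    - {"dx": 0,"dy": 0,"dz": 0.03,"ax": 0,"ay": 0,"az": 0,"gripper": 1}
    - {"dx": 0,"dy": 0,"dz": 0.03,"ax": 0,"ay": 0,"az": 0,"gripper": 1}
    - {"dx": 0,"dy": 0,"dz": 0.022,"ax": 0,"ay": 0,"az": 0,"gripper": 1}
    - {"dx": 0,"dy": 0,"dz": 0.014,"ax": 0,"ay": 0,"az": 0,"gripper": 1}
    - {"dx": 0,"dy": 0,"dz": 0.007,"ax": 0,"ay": 0,"az": 0,"gripper": 1}
    - {"dx": 0,"dy": 0,"dz": 0.0022,"ax": 0,"ay": 0,"az": 0,"gripper": 1}
    - {"dx": 0,"dy": 0,"dz": 0,"ax": 0,"ay": 0,"az": 0,"gripper": 0.7}
    - {"dx": 0,"dy": 0,"dz": 0,"ax": 0,"ay": 0,"az": 0,"gripper": 0.65}
    - {"dx": 0,"dy": 0,"dz": 0,"ax": 0,"ay": 0,"az": 0,"gripper": 0.62}
    - {"dx": 0,"dy": 0,"dz": 0,"ax": 0,"ay": 0,"az": 0,"gripper": 0.6}
    - {"dx": 0,"dy": 0,"dz": 0,"ax": 0,"ay": 0,"az": 0,"gripper": 0.5}
    - {"dx": 0,"dy": 0,"dz": 0,"ax": 0,"ay": 0,"az": 0,"gripper": 0.4}
    - {"dx": 0,"dy": 0,"dz": 0,"ax": 0,"ay": 0,"az": 0,"gripper": 0.4}
    - {"dx": 0,"dy": 0,"dz": 0,"ax": 0,"ay": 0,"az": 0,"gripper": 0.4}

```text
time: 61.5
eef_pos: [0.5572, -0.3319, 0.0646]
tcp_rot: [180.0, -0.0, 5.2]
contact_force: [-0.4, 0.4, 5.3]
width: 0.0493
gripper_force: 47.2
```

```bash
python3 - <<'E'
from h import *
st=observe(); print(st["width"],st["contact_force"]); go((.5279,-.0765,.072),5.3); 
E
```

```text
0.04929808736979987 [-0.35892433  0.37560605  5.28608254]
to [ 0.5279 -0.0765  0.072 ] 5.3 : az -0.1 then dxyz mm [  -5.6 -257.1   -7.4] | now [ 0.5572 -0.3319  0.0646] [ 1.7996e+02 -4.0000e-02  5.2000e+00] t 61.5
```

>>> arm_command:
  deltas:
    - {"dx": 0,"dy": 0,"dz": -0.01,"ax": 0,"ay": 0,"az": 0,"gripper": 0.4}
    - {"dx": 0,"dy": 0,"dz": -0.03,"ax": 0,"ay": 0,"az": 0,"gripper": 0.4}
    - {"dx": 0,"dy": 0,"dz": -0.03,"ax": 0,"ay": 0,"az": 0,"gripper": 0.4}
    - {"dx": 0,"dy": 0,"dz": -0.03,"ax": 0,"ay": 0,"az": 0,"gripper": 0.4}
    - {"dx": -0.0006,"dy": -0.0161,"dz": 0,"ax": 0,"ay": 0,"az": 0,"gripper": 0.4}
    - {"dx": -0.0006,"dy": -0.03,"dz": 0,"ax": 0,"ay": 0,"az": 0,"gripper": 0.4}
    - {"dx": -0.0006,"dy": -0.03,"dz": 0,"ax": 0,"ay": 0,"az": 0,"gripper": 0.4}
    - {"dx": -0.0006,"dy": -0.03,"dz": 0,"ax": 0,"ay": 0,"az": 0,"gripper": 0.4}
    - {"dx": -0.0006,"dy": -0.03,"dz": 0,"ax": 0,"ay": 0,"az": 0,"gripper": 0.4}
    - {"dx": -0.0006,"dy": -0.03,"dz": 0,"ax": 0,"ay": 0,"az": 0,"gripper": 0.4}
    - {"dx": -0.0006,"dy": -0.03,"dz": 0,"ax": 0,"ay": 0,"az": 0,"gripper": 0.4}
    - {"dx": -0.0006,"dy": -0.03,"dz": 0,"ax": 0,"ay": 0,"az": 0,"gripper": 0.4}
    - {"dx": -0.0004,"dy": -0.02,"dz": 0,"ax": 0,"ay": 0,"az": 0,"gripper": 0.4}
    - {"dx": -0.0004,"dy": -0.011,"dz": 0,"ax": 0,"ay": 0,"az": 0,"gripper": 0.4}

```text
time: 62.9
eef_pos: [0.5277, -0.0747, 0.1639]
tcp_rot: [-180.0, 0.0, 5.3]
contact_force: [-0.1, -0.6, -4.8]
width: 0.0492
gripper_force: 48.5
```

>>> arm_command:
  deltas:
    - {"dx": 0,"dy": 0,"dz": 0,"ax": 0,"ay": 0,"az": -4,"gripper": 0.4}
    - {"dx": 0,"dy": 0,"dz": 0,"ax": 0,"ay": 0,"az": -8,"gripper": 0.4}
    - {"dx": 0,"dy": 0,"dz": 0,"ax": 0,"ay": 0,"az": -8,"gripper": 0.4}
    - {"dx": 0,"dy": 0,"dz": 0,"ax": 0,"ay": 0,"az": -8,"gripper": 0.4}
    - {"dx": 0,"dy": 0,"dz": 0,"ax": 0,"ay": 0,"az": -8,"gripper": 0.4}
    - {"dx": 0,"dy": 0,"dz": 0,"ax": 0,"ay": 0,"az": -8,"gripper": 0.4}
    - {"dx": 0,"dy": 0,"dz": 0,"ax": 0,"ay": 0,"az": -8,"gripper": 0.4}
    - {"dx": 0,"dy": 0,"dz": 0,"ax": 0,"ay": 0,"az": -8,"gripper": 0.4}
    - {"dx": 0,"dy": 0,"dz": 0,"ax": 0,"ay": 0,"az": -8,"gripper": 0.4}
    - {"dx": 0,"dy": 0,"dz": 0,"ax": 0,"ay": 0,"az": -8,"gripper": 0.4}
    - {"dx": 0,"dy": 0,"dz": 0,"ax": 0,"ay": 0,"az": -8,"gripper": 0.4}
    - {"dx": 0,"dy": 0,"dz": 0,"ax": 0,"ay": 0,"az": -3,"gripper": 0.4}
    - {"dx": 0,"dy": 0,"dz": 0,"ax": 0,"ay": 0,"az": 0,"gripper": 0.4}
    - {"dx": 0,"dy": 0,"dz": 0.025,"ax": 0,"ay": 0,"az": 0,"gripper": 0.4}
    - {"dx": 0,"dy": 0,"dz": 0.03,"ax": 0,"ay": 0,"az": 0,"gripper": 0.4}
    - {"dx": 0,"dy": 0,"dz": 0.02,"ax": 0,"ay": 0,"az": 0,"gripper": 0.4}
    - {"dx": 0,"dy": 0,"dz": 0,"ax": 0,"ay": 0,"az": 0,"gripper": 0.4}
    - {"dx": 0,"dy": 0,"dz": 0,"ax": 0,"ay": 0,"az": 0,"gripper": 0.4}
    - {"dx": 0,"dy": 0,"dz": 0,"ax": 0,"ay": 0,"az": 0,"gripper": 0.4}

```text
time: 64.8
eef_pos: [0.5289, -0.0765, 0.0903]
tcp_rot: [179.9, 0.0, 92.2]
contact_force: [0.3, -0.5, -4.5]
width: 0.0489
gripper_force: 48.3
```

```bash
python3 - <<'E'
from h import *
go((.5279,-.0765,.0725),92.25); 
E
```

```text
to [ 0.5279 -0.0765  0.0725] 92.25 : az -0.1 then dxyz mm [ 0.  -1.  17.8] | now [ 0.5289 -0.0765  0.0903] [1.7989e+02 3.0000e-02 9.2150e+01] t 64.8
```

>>> arm_command:
  deltas:
    - {"dx": 0,"dy": -0.0004,"dz": 0.008,"ax": 0,"ay": 0,"az": 0,"gripper": 0.4}
    - {"dx": 0,"dy": 0,"dz": 0.005,"ax": 0,"ay": 0,"az": 0,"gripper": 0.4}
    - {"dx": 0,"dy": 0,"dz": 0.003,"ax": 0,"ay": 0,"az": 0,"gripper": 0.4}
    - {"dx": 0,"dy": 0,"dz": 0,"ax": 0,"ay": 0,"az": 0,"gripper": 0.4}
    - {"dx": 0,"dy": 0,"dz": 0,"ax": 0,"ay": 0,"az": 0,"gripper": 0.4}

```text
time: 65.3
eef_pos: [0.5278, -0.0763, 0.0728]
tcp_rot: [-180.0, 0.0, 92.2]
contact_force: [-0.3, 0.4, -4.8]
width: 0.0491
gripper_force: 48.5
```

>>> arm_command:
  deltas:
    - {"dx": 0,"dy": 0,"dz": 0.0006,"ax": 0,"ay": 0,"az": 0,"gripper": 0.4}
    - {"dx": 0,"dy": 0,"dz": 0.0003,"ax": 0,"ay": 0,"az": 0,"gripper": 0.4}
    - {"dx": 0,"dy": 0,"dz": 0,"ax": 0,"ay": 0,"az": 0,"gripper": 0.4}
    - {"dx": 0,"dy": 0,"dz": 0,"ax": 0,"ay": 0,"az": 0,"gripper": 0.4}

```text
time: 65.7
eef_pos: [0.5279, -0.0763, 0.0726]
tcp_rot: [180.0, 0.0, 92.2]
contact_force: [-4.0, 0.8, 5.7]
width: 0.049
gripper_force: 49.6
```

Contact. I'll release, lift clear and check everything.

>>> arm_command:
  deltas:
    - {"dx": 0,"dy": 0,"dz": 0,"ax": 0,"ay": 0,"az": 0,"gripper": 0.7}
    - {"dx": 0,"dy": 0,"dz": 0,"ax": 0,"ay": 0,"az": 0,"gripper": 0.9}
    - {"dx": 0,"dy": 0,"dz": 0,"ax": 0,"ay": 0,"az": 0,"gripper": 1}
    - {"dx": 0,"dy": 0,"dz": 0,"ax": 0,"ay": 0,"az": 0,"gripper": 1}
    - {"dx": 0,"dy": 0,"dz": -0.02,"ax": 0,"ay": 0,"az": 0,"gripper": 1}
    - {"dx": 0,"dy": 0,"dz": -0.03,"ax": 0,"ay": 0,"az": 0,"gripper": 1}
    - {"dx": 0,"dy": 0,"dz": -0.03,"ax": 0,"ay": 0,"az": 0,"gripper": 1}
    - {"dx": 0,"dy": 0,"dz": -0.03,"ax": 0,"ay": 0,"az": 0,"gripper": 1}
    - {"dx": 0,"dy": 0,"dz": -0.03,"ax": 0,"ay": 0,"az": 0,"gripper": 1}
    - {"dx": -0.03,"dy": 0,"dz": 0,"ax": 0,"ay": 0,"az": 0,"gripper": 1}
    - {"dx": -0.035,"dy": -0.01,"dz": 0,"ax": 0,"ay": 0,"az": 0,"gripper": 1}
    - {"dx": -0.035,"dy": -0.01,"dz": 0,"ax": 0,"ay": 0,"az": 0,"gripper": 1}
    - {"dx": -0.035,"dy": -0.01,"dz": 0,"ax": 0,"ay": 0,"az": 0,"gripper": 1}
    - {"dx": -0.035,"dy": -0.01,"dz": 0,"ax": 0,"ay": 0,"az": 0,"gripper": 1}
    - {"dx": -0.035,"dy": -0.01,"dz": 0,"ax": 0,"ay": 0,"az": 0,"gripper": 1}
    - {"dx": -0.02,"dy": -0.01,"dz": 0,"ax": 0,"ay": 0,"az": 0,"gripper": 1}
    - {"dx": 0,"dy": 0,"dz": 0,"ax": 0,"ay": 0,"az": 0,"gripper": 1}
    - {"dx": 0,"dy": 0,"dz": 0,"ax": 0,"ay": 0,"az": 0,"gripper": 1}

```text
time: 67.5
eef_pos: [0.4764, -0.3033, 0.2119]
tcp_rot: [-180.0, -0.0, 92.1]
contact_force: [-0.4, 0.0, -0.3]
width: 0.0856
gripper_force: 0.0
```

```bash
python3 - <<'E'
from h import *
b=np.ascontiguousarray(capture("top")[:,:,::-1]); a=cv2.imread("pics/top0.png"); f=4
for n,(x,y) in {"sprocket":(313,186),"zinc":(339,186),"orange":(366,186),"nut":(285,252),"bearing":(376,242)}.items():
    A=cv2.resize(a[y-10:y+11,x-10:x+11],None,fx=f,fy=f,interpolation=cv2.INTER_CUBIC); B=cv2.resize(b[y-15:y+16,x-15:x+16],None,fx=f,fy=f,interpolation=cv2.INTER_CUBIC)
    r=cv2.matchTemplate(B,A,cv2.TM_CCOEFF_NORMED); _,m,_,l=cv2.minMaxLoc(r); print(n,"shift px",(np.array(l)-5*f)/f,round(m,3))
H,S,V=cv2.split(cv2.cvtColor(b,cv2.COLOR_BGR2HSV)); c=blob((H>105)&(H<130)&(S>120),(165,150,240,260)); print("case",rectw("top",c,.038),"t",observe()["time"],observe()["eef_pos"])
cv2.imwrite("pics/end.png",cv2.resize(b[130:270,150:520],None,fx=2,fy=2,interpolation=cv2.INTER_CUBIC))
E
```

```text
sprocket shift px [0. 0.] 0.927
zinc shift px [-0.25  0.25] 0.923
orange shift px [0.   0.25] 0.966
nut shift px [0. 0.] 0.833
bearing shift px [0. 0.] 0.964
case [484.5 339.8 149.   56.2 -10.5] t 67.55 [ 0.47663236 -0.3028503   0.21194154]
```

View pics/end.png

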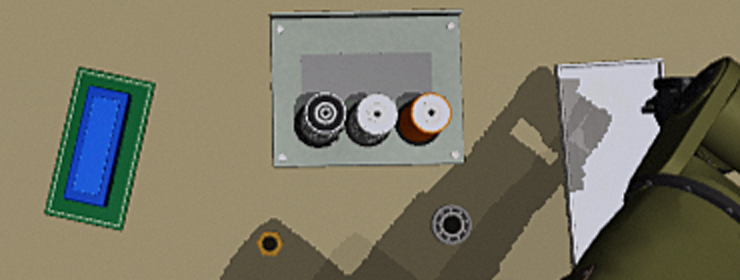

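The case lies centred on the pad. All three rollers stand on their original spots, with shifts of at most 0.25 px (under 1 mm), and the nut and bearing have not moved.

```bash
python3 -c "
from rig import *
print(hand_in())"
```

```text
the job is handed in; nothing more can be done
None
```

The job is done and handed in at about 68 s: all three rollers went into the tray first, the case now lies centred along the pad, and every roller is back on its own spot within about 1 mm.

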